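# Rub down a set of fired tiles in the sprung jig

## Robot

A 7-joint arm with a two-finger parallel gripper is mounted at the origin on the work surface. World frame = base frame: x ahead of the robot, y to its left, z up, the work surface at z = 0. Lengths are in m, angles in rad, forces in N, time in s.
With the tool pointing down it reaches from about 0.425 to 0.875 m from the base axis. Payload 8.4 kg.
Tool frame: the origin (TCP) lies on the front face of the gripper's body, between the roots of the fingers; the fingertips stand 73 mm ahead of it and the grasp point (between the pads) lies 54 mm ahead of it (pinch_z is the distance from the TCP to the grasp point, in m); z points along the fingers, y is the line along which they close (so a half turn about z gives the same grasp; the last joint's range is limited). The gripper opens to 85 mm and grips with 20 to 120 N. Pads are 22 mm wide; open, the fingers measure 114 mm over their backs; the gripper's body (76 mm by 85 mm) begins 54 mm behind the grasp point. The pads swing forward as they close: fully open they stand 13 mm farther back than shut.
Start: joints at [-1.39, 0.333, 0.04, 1.465, -0.013, 1.343, -0.059], TCP at [0.18, 0.625, 0.304] pointing down, gripper open.
Joint ranges: [-2.58, 2.58], [-0.38, 2.09], [-1.3, 1.39], [0.25, 2.4], [-1.5, 4.64], [0.08, 2.09], [-2.65, 2.65]. Speed limits (rad/s): [2.22, 2.22, 2.79, 2.79, 3.14, 3.14, 3.14].

## Interface

Orientations are given as a 3x3 rotation matrix whose columns are the frame's x, y, z axes.
In Python, from workcell import * gives the robot as it stands. The module is installed in compiled form; this text tells all that it offers.
- The arm moves only by the shell command python3 -m crank 'ROWS' [FORCE]. ROWS is JSON, one flat list of numbers, 7 for each row, row after row: the turn, a rotation vector about the tool's x, y, z in rad, then the shift along the tool's x, y, z in mm, then the opening, from -1 (shut) to 1 (fully open). In form: [rx, ry, rz, tx, ty, tz, grip, rx, ry, rz, tx, ty, tz, grip, ...]. A call has 1 to 10 rows; each row shifts and turns the commanded pose from where the row before left it, along the tool's axes as they then stand; what a row does not reach is not made up. A row lasts 1/12 s, in which the tool goes at most 41.7 mm and 7.16 degrees, less where a joint would pass 70% of its speed; a pose out of reach is approached as far as the arm can. A call is refused whole if a number of a shift passes 41.7 or a number of a turn 0.125, either way. A call with a gripper value outside its range is refused whole. The fingers move at their own pace and stop on an object; FORCE is the grip in N (left out, the last holds). Time passes only in rows, so rows that do not move let the fingers close. It gives the time, the measured TCP pose, the force, the opening and the grip force at its end, in the units of the state.
- read_state(): the state, without advancing time (a new reading comes with each control period).
- get_image(name): name is "scene" or "top" or "wrist"; returns a dict with "color" (480x640x3 uint8, blue, green, red), "z_map" (480x640 float32, m along the optical axis (not along the pixel's ray), 0 where there is no reading), "fx", "fy", "cx", "cy" (pixels), "world_from_camera" (4x4, takes a point from camera to world coordinates); the wrist camera has in their place "T_tool_cam" (4x4, takes a point from camera to tool coordinates, whose origin is the TCP and whose axes are the flange's). Camera axes: x right, y up, looking along -z (the intrinsics and any distortion apply to the point x, -y, -z); pixel columns grow to the right and rows downward; lengths in m; the calibration is good to about 2 mm. A picture is of the moment at which its call begins: read the wrist's pose just before it.
- sign_off(): hands the job in; it is judged then, once.
Trained networks look in a picture, given as the dict that the camera call returned (one of the last four; its "shot" number tells which), for a name from the list of things; names that differ only in an ending like _2 or _b are one class to them, and where a whole thing is asked for, a point or a joint stands for the part that bears it (a point fixed in the world has none). Each returns a list of dicts, best first, with "confidence" (0 to 1); they miss things now and then, are a little off and sometimes report something else, mostly with a low value. They report only what shows in the picture. A call takes as long as a camera call. They do not tell look-alikes from the thing itself.
- recognise(picture, target): "xyz" ([x, y, z] in m, in world coordinates, good to about 4 mm: the middle of the surface that is visible of it).
- landmark_of(picture, target): "xyz" ([x, y, z] in m, in world coordinates, good to about 4 mm: a listed point, or the origin of a listed thing).
The state is a dict: "t": time; "joint_pos": joint angles; "qvel": joint speeds; "joint_efforts": joint torques, N m; "eef_pos": TCP position; "eef_rot": TCP orientation; "ft_force": force on the tool from outside, world axes, zero at the start; "torque": the same for the moment, N m; "gripper_width": finger opening in m; "grip_force": force on a finger pad.
Only numpy, scipy, OpenCV 4.12 (cv2) and the standard library are available. Lean on these libraries where they do the work, as an engineer would, in place of code of your own. Each camera call takes 0.05 s, during which the arm holds its last target. There are 200 camera calls.

## Task

Load every tile on the ware board flat into the bay of its own length in the rubbing-down jig (either way round), push the keeper bar fully shut and lock it with the loose pin, pushed home through both lugs. Then take the rubbing block and, going from the longest tile to the shortest, rub each face in one slow straight stroke along the middle of its whole length, starting at its lip end and finishing at its plain end, with light steady pressure that sinks the sprung bed about half its travel. Finally stand the block upright on the rubber mat, leave the tiles locked in the jig, and do not disturb the dish, tub or ruler.

Things in the scene. Friction and masses are not known exactly. Their poses are not given: they have to be found in the camera images.
- jig: the fixed plywood base of the rubbing-down jig, 12 mm thick; origin on the bench below the middle of the bed, z up, y along the row of bays (long bay at +y, then medium, then short), x away from the robot; turned up to 0.2 rad. The board reaches x -95 to +52 and y -162 to +136 mm.
- bay_long (a point): the bay for the long tile on the jig's sprung bed: this point is the centre of the bay at the bed's surface (bed up; 26 mm over the bench); the bay is 92 mm along y between 5 mm high ribs, and 63 mm in x between two 5 mm high stop pegs at its +x side (6 mm thick, 22 mm either side of its middle) and the shut keeper bar at its -x side (bar top 31 mm over the bench). Axes as the jig.
- bay_medium (a point): the bay for the medium tile on the jig's sprung bed: this point is the centre of the bay at the bed's surface (bed up; 26 mm over the bench); the bay is 80 mm along y between 5 mm high ribs, and 63 mm in x between two 5 mm high stop pegs at its +x side (6 mm thick, 22 mm either side of its middle) and the shut keeper bar at its -x side (bar top 31 mm over the bench). Axes as the jig.
- bay_short (a point): the bay for the short tile on the jig's sprung bed: this point is the centre of the bay at the bed's surface (bed up; 26 mm over the bench); the bay is 68 mm along y between 5 mm high ribs, and 63 mm in x between two 5 mm high stop pegs at its +x side (6 mm thick, 22 mm either side of its middle) and the shut keeper bar at its -x side (bar top 31 mm over the bench). Axes as the jig.
- bed (a joint): how far the sprung aluminium bed carrying the tiles has sunk straight down, m: 0 = up (unloaded or with tiles only), 0.008 = bottomed. Spring 1.5 N/mm; it begins to sink at about 1 to 5 N of push and takes about 7 to 11 N for 4 mm. Tile faces stand 40 mm over the bench when the bed is up.
- keeper (a joint): opening of the steel keeper bar that closes the robot side (-x) of all bays, m: 0 = shut against its stop (the lug holes then line up), 0.038 = fully drawn back; starts 0.028 to 0.036 open. It slides along the jig's x (shut = pushed towards +x) with about 3 N friction and stays where left.
- keeper_post (a point): point to grip on the keeper's upright round black post (16 mm thick, top 7 mm above this point, 70 mm over the bench, clear down to 31 mm over the bench); moves with the keeper.
- pin_hole (a point): outer mouth of the lock-pin hole, at the -y end of the jig on the face of the fixed lug, 30 mm over the bench; the hole (11 mm wide, chamfered) runs level along the jig's +y. Fixed lug: y 0 to 8 mm from this point; keeper lug: y 18 to 26 mm, in line only when the keeper is shut. Lugs are 32 mm wide (x) and reach 12 to 48 mm over the bench. The -y side is free for the gripper.
- pin: lock pin: square brass handle 14 x 32 x 14 mm (origin at its centre, its y along the pin) with a steel shaft 8 mm thick and 40 mm long on its +y end; 60 g; starts lying level on the mat, shaft to +y within 0.5 rad. Home when the handle's end meets the fixed lug; it then droops slightly in the hole.
- pin_tip (a point): tapered tip of the pin's shaft, 56 mm along +y from the handle's centre.
- tile_long: a flat fired-clay tile, 60 mm (its x) by 88 mm (its y) by 14 mm thick, about 140 g, the longest of the set; origin at the centre of its underside, z up. The last 10 mm at its +y end are a thin lip only 6 mm thick; the full-height face runs from y = -44 to y = +34 mm (middle at y = -5). Starts lip to the left (+y, within about 0.4 rad). May be absent (None).
- tile_medium: a flat fired-clay tile, 60 mm (its x) by 76 mm (its y) by 14 mm thick, about 120 g, the middle size of the set; origin at the centre of its underside, z up. The last 10 mm at its +y end are a thin lip only 6 mm thick; the full-height face runs from y = -38 to y = +28 mm (middle at y = -5). Starts lip to the left (+y, within about 0.4 rad). May be absent (None).
- tile_short: a flat fired-clay tile, 60 mm (its x) by 64 mm (its y) by 14 mm thick, about 100 g, the shortest of the set; origin at the centre of its underside, z up. The last 10 mm at its +y end are a thin lip only 6 mm thick; the full-height face runs from y = -32 to y = +22 mm (middle at y = -5). Starts lip to the left (+y, within about 0.4 rad). May be absent (None).
- ware_board: fixed plywood board the tiles start on, 200 x 360 mm, 12 mm thick; origin at the centre of its underside.
- block: rubbing block: grey abrasive foot 46 mm (its x) by 36 mm (its y) by 18 mm high, under a wooden grip 26 mm (x) by 34 mm (y) from 18 to 48 mm high; origin at the centre of its underside; 220 g. Starts upright on the mat.
- mat: fixed black rubber mat, 250 mm (x) by 150 mm (y), 2 mm thick; origin at the centre of its underside.
- dish: bystander: small black bowl, 84 mm wide, 35 mm high, beyond the ware board. Leave alone.
- tub: bystander: open white tub 90 x 130 x 80 mm beyond the jig. Leave alone.
- ruler: bystander: wooden ruler 30 x 300 x 5 mm beyond the jig. Leave alone.
Things that resemble listed ones, but are neither listed nor needed, are in the scene too. Leave any purple look-alike of the block alone. Leave any purple look-alike of the tile_long alone.

How it is judged:
On the way, in this order (a step that is already met when the one before it is completed fails the run):
1. all tiles lie flat in their bays, the keeper is shut and the lock pin is through both lugs (horizontal distance between tile_long and bay_long below 0.007 m and angle between each of tile_long, tile_medium, tile_short's own z axis and vertical below 0.06 rad and angle between the y axis of tile_long and the y axis of bay_long, either way round below 0.12 rad and z of tile_long in the frame of bay_long between -0.01 and 0.003 m and horizontal distance between tile_medium and bay_medium below 0.007 m and angle between the y axis of tile_medium and the y axis of bay_medium, either way round below 0.12 rad and z of tile_medium in the frame of bay_medium between -0.01 and 0.003 m and horizontal distance between tile_short and bay_short below 0.007 m and angle between the y axis of tile_short and the y axis of bay_short, either way round below 0.12 rad and z of tile_short in the frame of bay_short between -0.01 and 0.003 m and value of joint keeper below 0.003 m and y of pin_tip in the frame of pin_hole above 0.032 m and angle between the y axis of pin and the y axis of pin_hole, either way round below 0.2 rad and x of pin_tip in the frame of pin_hole between -0.007 and 0.007 m and z of pin_tip in the frame of pin_hole between -0.007 and 0.007 m), for 0.3 s.
2. the rubbing block stands at the lip end of the long tile's face, bearing on it with 2 to 20 N (contact force between block and tile_long between 2 and 20 N and y of block in the frame of tile_long above 0.011 m and x of block in the frame of tile_long between -0.02 and 0.02 m), for 0.1 s.
3. the rubbing block has come to the middle of the long tile's face, bearing on it with 2 to 20 N (contact force between block and tile_long between 2 and 20 N and y of block in the frame of tile_long between -0.011 and 0.001 m and x of block in the frame of tile_long between -0.02 and 0.02 m), for 0.1 s.
4. the rubbing block has come to the plain end of the long tile's face, bearing on it with 2 to 20 N (contact force between block and tile_long between 2 and 20 N and y of block in the frame of tile_long below -0.021 m and x of block in the frame of tile_long between -0.02 and 0.02 m), for 0.1 s.
5. the rubbing block stands at the lip end of the medium tile's face, bearing on it with 2 to 20 N (contact force between block and tile_medium between 2 and 20 N and y of block in the frame of tile_medium above 0.006 m and x of block in the frame of tile_medium between -0.02 and 0.02 m), for 0.1 s.
6. the rubbing block has come to the middle of the medium tile's face, bearing on it with 2 to 20 N (contact force between block and tile_medium between 2 and 20 N and y of block in the frame of tile_medium between -0.01 and 0 m and x of block in the frame of tile_medium between -0.02 and 0.02 m), for 0.1 s.
7. the rubbing block has come to the plain end of the medium tile's face, bearing on it with 2 to 20 N (contact force between block and tile_medium between 2 and 20 N and y of block in the frame of tile_medium below -0.016 m and x of block in the frame of tile_medium between -0.02 and 0.02 m), for 0.1 s.
8. the rubbing block stands at the lip end of the short tile's face, bearing on it with 2 to 20 N (contact force between block and tile_short between 2 and 20 N and y of block in the frame of tile_short above 0.002 m and x of block in the frame of tile_short between -0.02 and 0.02 m), for 0.1 s.
9. the rubbing block has come to the middle of the short tile's face, bearing on it with 2 to 20 N (contact force between block and tile_short between 2 and 20 N and y of block in the frame of tile_short between -0.009 and -0.001 m and x of block in the frame of tile_short between -0.02 and 0.02 m), for 0.1 s.
10. the rubbing block has come to the plain end of the short tile's face, bearing on it with 2 to 20 N (contact force between block and tile_short between 2 and 20 N and y of block in the frame of tile_short below -0.012 m and x of block in the frame of tile_short between -0.02 and 0.02 m), for 0.1 s.
At the end, for the whole second after the job is handed in: Every tile lies flat in its own bay (7 mm, 0.06 rad), the keeper is shut (3 mm), the pin is through both lugs (tip 32 mm or more past the outer mouth, within 0.2 rad of the hole), and the block stands upright and still on the mat (centre within 110 mm in x, 60 mm in y of its centre) (all of step 1 and x of block in the frame of mat between -0.11 and 0.11 m and y of block in the frame of mat between -0.06 and 0.06 m and angle between block's own z axis and vertical below 0.1 rad and height (world z) of block below 0.012 m and linear speed of each of block, pin below 0.02 m/s); the robot touches nothing.
It fails at once if the dish is pushed more than 30 mm (distance of dish from where it was at the start of the episode above 0.03 m).
It fails at once if the tub is pushed more than 30 mm (distance of tub from where it was at the start of the episode above 0.03 m).
It fails at once if the ruler is pushed more than 30 mm (distance of ruler from where it was at the start of the episode above 0.03 m).
Of tile_long, tile_medium, tile_short only 2 to 3 are there at a start; the rules pass over those that are not, and their reading is None.
At some moment in a run one of tile_long, tile_medium, tile_short, block may be knocked a few centimetres aside while the robot is not near it.
Once in a run the grip may slacken for a moment while it holds something.
It also fails if it takes over 210 s, if anything falls off the work surface, if the arm or the gripper's body presses on something with over 40 N, if the wrist force passes 120 N, or if a joint passes its speed limit or range.

## Working session

There is one attempt and no reset: what is moved stays moved. The work goes in short steps, Python scripts to look and compute and a shell command to move; the robot and the scene stay as the last step left them, time stands still between calls to the robot, and variables do not carry over. Pictures are saved under pics/ and viewed, at most 14 in all, crops included, and the job is handed in when it is done.

```bash
mkdir -p pics; cat > h.py <<'E'
from workcell import *
import numpy as np, cv2
def world(im,u,v,z=None):
    T=im.get("world_from_camera")
    if T is None:
        s=read_state(); W=np.eye(4);W[:3,:3]=np.array(s["eef_rot"]);W[:3,3]=s["eef_pos"];T=W@np.array(im["T_tool_cam"])
    T=np.array(T)
    zz=im["z_map"][int(v),int(u)]
    d=np.array([(u-im["cx"])/im["fx"],-(v-im["cy"])/im["fy"],-1.])
    if z is not None:
        r=T[:3,:3]@d; zz=(z-T[2,3])/r[2]
    return T[:3,:3]@(d*zz)+T[:3,3]
E
python3 - <<'E'
from h import *
s=read_state();print({k:np.round(v,3).tolist() for k,v in s.items()})
for n in("top","scene"):
    im=get_image(n);cv2.imwrite(f"pics/{n}0.png",im["color"]);print({k:(np.round(v,3).tolist()) for k,v in im.items() if k not in("color","z_map")})
    for t in["jig","bay_long","bay_medium","bay_short","keeper_post","pin_hole","pin","pin_tip","tile_long","tile_medium","tile_short","ware_board","block","mat","dish","tub","ruler"]:
        print(t,[(np.round(d["xyz"],3).tolist(),round(d["confidence"],2)) for d in landmark_of(im,t)][:4])
E
```

```text
{'t': 0.0, 'joint_pos': [-1.39, 0.334, 0.04, 1.466, -0.013, 1.343, -0.058], 'qvel': [-0.0, -0.001, -0.001, 0.0, 0.002, -0.0, -0.002], 'joint_efforts': [-0.001, -65.855, 1.365, -40.557, 0.017, 0.013, -0.0], 'eef_pos': [0.179, 0.624, 0.303], 'eef_rot': [[-0.961, 0.276, -0.0], [0.276, 0.961, -0.002], [-0.0, -0.002, -1.0]], 'ft_force': [-0.268, -0.015, 0.48], 'torque': [-0.006, -0.017, 0.001], 'grip_force': 0.0, 'gripper_width': 0.086}
{'fx': 439.768, 'fy': 439.768, 'cx': 322.864, 'cy': 235.74, 'world_from_camera': [[0.007, 0.981, -0.195, 0.303], [-1.0, 0.009, 0.009, 0.066], [0.011, 0.195, 0.981, 1.284], [0.0, 0.0, 0.0, 1.0]], 'shot': 1}
jig [([0.571, 0.113, 0.001], 0.69)]
bay_long [([0.56, 0.191, 0.029], 0.98), ([0.555, -0.226, 0.014], 0.16)]
bay_medium [([0.57, 0.098, 0.03], 0.87)]
bay_short [([0.58, 0.023, 0.029], 0.84)]
keeper_post [([0.499, 0.138, 0.064], 0.78)]
pin_hole [([0.543, -0.049, 0.029], 0.95), ([0.76, -0.062, -0.001], 0.29)]
pin [([0.528, -0.407, 0.012], 0.73), ([0.414, 0.35, 0.009], 0.64), ([0.559, -0.319, 0.011], 0.5)]
pin_tip [([0.431, 0.407, 0.008], 0.52)]
tile_long [(
[... 1067 characters left out ...]
)]
pin_hole [([0.539, -0.048, 0.028], 0.77)]
pin [([0.42, 0.349, 0.011], 0.58)]
pin_tip []
tile_long [([0.353, -0.124, 0.0], 0.69)]
tile_medium [([0.561, -0.315, 0.017], 0.64), ([0.542, -0.05, 0.029], 0.59), ([0.571, 0.114, -0.001], 0.58), ([0.749, 0.216, -0.002], 0.37)]
tile_short [([0.531, -0.41, 0.01], 0.88), ([0.58, 0.023, 0.024], 0.36)]
ware_board [([0.551, -0.321, -0.001], 0.9)]
block [([0.628, 0.511, -0.002], 0.86), ([0.543, 0.383, 0.006], 0.6)]
mat [([0.498, 0.369, -0.001], 0.88), ([0.498, 0.137, 0.063], 0.47), ([0.426, 0.405, 0.009], 0.35)]
dish [([0.729, -0.215, 0.001], 0.71)]
tub [([0.762, -0.062, 0.002], 0.93), ([0.748, 0.212, -0.003], 0.3)]
ruler [([0.748, 0.213, -0.003], 0.65)]
```

View pics/top0.png

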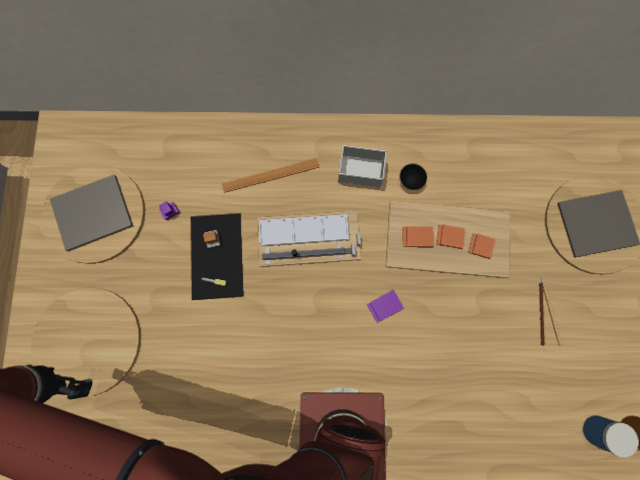

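```bash
cat >> h.py <<'E'
def plan(x,y,z,yaw,s=None):
    "tool y along yaw (mod pi); prints turn first, then shift in the turned tool frame"
    from scipy.spatial.transform import Rotation as Ro
    s=s or read_state();R=np.array(s["eef_rot"]);best=None
    for a in(yaw,yaw+np.pi):
        c,q=np.cos(a),np.sin(a);D=np.array([[-q,c,0],[c,q,0],[0,0,-1.]])
        r=Ro.from_matrix(R.T@D).as_rotvec()
        if best is None or np.linalg.norm(r)<np.linalg.norm(best[0]):best=(r,D)
    d=best[1].T@(np.array([x,y,z])-s["eef_pos"])*1e3
    print("turn",best[0].round(3),"shift",d.round(1),"rows>=",round(max(np.linalg.norm(best[0])/.12,np.linalg.norm(d)/38),1))
def st():
    s=read_state();R=np.array(s["eef_rot"]);print("t",round(s["t"],2),"pos",np.round(s["eef_pos"],4),"yaw",round(float(np.arctan2(R[1,1],R[0,1])),3),"tilt",np.round(R[:2,2],3),"F",np.round(s["ft_force"],1),"w",round(s["gripper_width"],4),"gf",round(s["grip_force"],1),"j",np.round(s["joint_pos"],2));return s
def wpose():
    s=read_state();W=np.eye(4);W[:3,:3]=np.array(s["eef_rot"]);W[:3,3]=s["eef_pos"];return W
def wimg(name=None):
    W=wpose();im=get_image("wrist");im["world_from_camera"]=W@np.array(im["T_tool_cam"])
    if name:cv2.imwrite(f"pics/{name}.png",im["color"])
    return im
def cloud(im):
    v,u=np.mgrid[:480,:640];z=im["z_map"];T=np.array(im["world_from_camera"])
    P=np.stack([(u-im["cx"])/im["fx"]*z,-(v-im["cy"])/im["fy"]*z,-z],-1)@T[:3,:3].T+T[:3,3];P[z==0]=np.nan;return P
E
python3 -m crank '[0,0,0.118,0,0,0,1,0,0,0.118,0,0,0,1,0,0,0.118,0,0,0,1,0,0,0.118,0,0,0,1,0,0,0.118,0,0,0,1,0,0,0.118,0,0,0,1,0,0,0.118,0,0,0,1,0,0,0.118,0,0,0,1,0,0,0.118,0,0,0,1,0,0,0.118,0,0,0,1]'
python3 -c "
from h import *
st();plan(.5,.1,.36,.106);im=wimg('w0');print(np.round(im['T_tool_cam'],3).tolist(),im['fx'])"
```

```text
t: 2.63
eef_pos: [0.1795, 0.6247, 0.3039]
eef_rot: [[-0.105, 0.994, -0.0], [0.994, 0.105, -0.0], [0.0, -0.0, -1.0]]
ft_force: [-0.1, 0.9, -0.5]
gripper_width: 0.0856
grip_force: 0.0
t 2.63 pos [0.1795 0.6247 0.3039] yaw 0.105 tilt [-0. -0.] F [-0.1  0.9 -0.5] w 0.0856 gf 0.0 j [-1.52  0.33  0.21  1.47 -0.07  1.34 -1.2 ]
turn [-0.    -0.    -0.001] shift [-555.7  263.2  -56.1] rows>= 16.2
[[-0.001, 0.962, 0.272, 0.069], [1.0, 0.001, 0.002, 0.001], [0.001, 0.272, -0.962, -0.071], [0.0, 0.0, 0.0, 1.0]] 391.88109751698084
```

```bash
python3 -m crank '[0,0,0,-25,30,-4,1,0,0,0,-25,30,-4,1,0,0,0,-25,30,-4,1,0,0,0,-25,30,-4,1,0,0,0,-36,14,-4,1,0,0,0,-36,14,-4,1,0,0,0,-36,14,-4,1,0,0,0,-36,14,-4,1,0,0,0,-36,14,-4,1,0,0,0,-36,14,-4,1]' >/dev/null
python3 -m crank '[0,0,0,-36,14,-4,1,0,0,0,-36,14,-4,1,0,0,0,-36,14,-4,1,0,0,0,-36,0,-4,1,0,0,0,-36,0,-4,1,0,0,0,-10,0,0,1,0,0,0,0,0,0,1,0,0,0,0,0,0,1]' >/dev/null
python3 - <<'E'
from h import *
st();im=wimg('jig1')
for t in["bay_long","bay_medium","bay_short","keeper_post","pin_hole","jig"]:
    print(t,[(np.round(d["xyz"],4).tolist(),round(d["confidence"],2)) for d in landmark_of(im,t)][:2])
np.savez("jig1.npz",c=cloud(im))
E
```

```text
t 4.18 pos [0.48   0.1489 0.3642] yaw 0.112 tilt [0.    0.001] F [0.5 1.  0.2] w 0.0855 gf 0.0 j [-0.96 -0.02  0.57  1.75  0.01  1.41 -0.28]
bay_long [([0.5598, 0.19, 0.03], 0.85)]
bay_medium [([0.5707, 0.1025, 0.0267], 0.76)]
bay_short [([0.5798, 0.0194, 0.0241], 0.6)]
keeper_post [([0.5016, 0.1369, 0.0611], 0.79)]
pin_hole [([0.545, -0.051, 0.0317], 0.74)]
jig [([0.5715, 0.1116, -0.0013], 0.9)]
```

View pics/jig1.png

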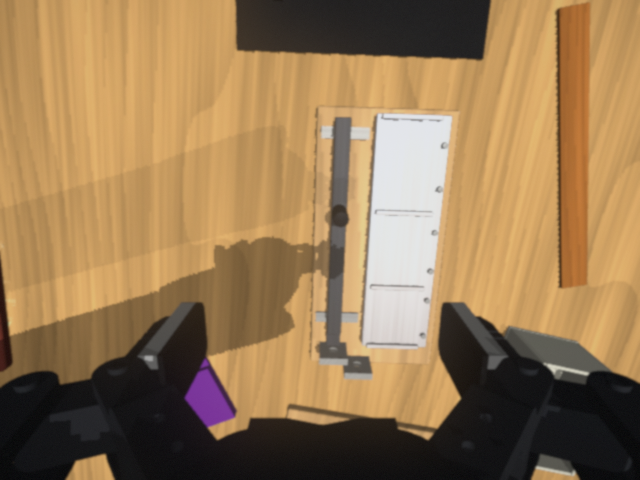

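```bash
python3 -c "
import cv2
a=cv2.imread('pics/jig1.png')[100:380,310:470];cv2.imwrite('pics/jig1c.png',cv2.rotate(cv2.resize(a,None,fx=2.85,fy=2.85,interpolation=cv2.INTER_CUBIC),cv2.ROTATE_90_CLOCKWISE))"
```

```text
(no output)
```

View pics/jig1c.png

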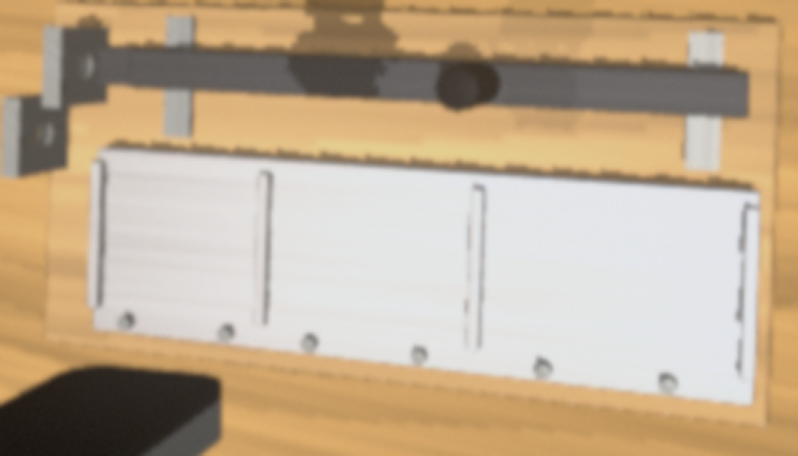

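```bash
cat > fit.py <<'E'
from h import *
from scipy.optimize import least_squares
import sys
E
python3 - <<'E'
from h import *
from scipy.optimize import least_squares
im=wimg()
X=lambda a,z:world(im,310+(a[1])/2.85,380-a[0]/2.85,z)[:2]
pegs=[(668,382),(543,368),(419,354),(309,343),(226,332),(126,321)]
W=np.array([X(p,.031) for p in pegs]);print(W.round(4).tolist(),np.linalg.norm(np.diff(W,axis=0),axis=1).round(4))
# model: jig frame; bay centers y: long yl, med, short ; x of pegs 34.5
def f(p):
    x,y,a,t,c=p; yl=c; ym=c-.086-t; ys=ym-.074-t
    M=np.array([[.0345,v] for b in(yl,ym,ys) for v in(b+.022,b-.022)]);C,S=np.cos(a),np.sin(a)
    return (np.array([[C*u-S*v+x,S*u+C*v+y] for u,v in M])-W).ravel()
g=lambda q:f([q[0],q[1],q[2],q[3],.087])
r=least_squares(g,[.57,.11,.1,.004]);print(r.x.round(4),(r.fun*1e3).round(1))
a=r.x[2];C,S=np.cos(a),np.sin(a);t=r.x[3]
for n,b in(("long",.087),("med",.001-t),("short",-.073-2*t)):print(n,np.round([r.x[0]-S*b,r.x[1]+C*b],4))
for n,p,z in(("post",(468,75),.070),("ribA",(97,160),.031),("ribB",(266,174),.031),("ribC",(479,187),.031),("bedcorner",(758,192),.026),("fixedlughole face top L",(5,97),.048),("fixed lug top R",(5,175),.048),("klug L",(47,28),.048),("klug R",(45,107),.048),("lugTopright",(68,165),.048)):print(n,X(p,z).round(4))
P=cloud(im)
E
```

```text
[[0.5957, 0.2154], [0.5993, 0.1715], [0.603, 0.1252], [0.6071, 0.0816], [0.6092, 0.047], [0.6128, 0.0033]] [0.0441 0.0465 0.0437 0.0347 0.0439]
[0.5702 0.104  0.0808 0.0044] [ 0.1 -0.   0.   0.1  0.1  0.1 -0.4 -0.2  0.2  0.1  0.1 -0. ]
long [0.5631 0.1907]
med [0.5704 0.1006]
short [0.5768 0.0224]
post [0.4949 0.1404]
ribA [ 0.5502 -0.0171]
ribB [0.5451 0.0568]
ribC [0.5377 0.1408]
bedcorner [0.5255 0.238 ]
fixedlughole face top L [ 0.5278 -0.051 ]
fixed lug top R [ 0.5588 -0.0475]
klug L [ 0.4983 -0.035 ]
klug R [ 0.5295 -0.0324]
lugTopright [ 0.5507 -0.0196]
```

```bash
python3 -m crank '[0,0,0,-35,0,0,1,0,0,0,-35,0,0,1,0,0,0,-35,0,0,1,0,0,0,-35,0,0,1,0,0,0,-35,0,0,1,0,0,0,-35,0,0,1,0,0,0,-35,0,0,1,0,0,0,-35,0,0,1,0,0,0,-35,0,0,1,0,0,0,-35,0,0,1]' >/dev/null
python3 -m crank '[0,0,0,-35,0,0,1,0,0,0,-35,0,0,1,0,0,0,0,0,0,1,0,0,0,0,0,0,1]' >/dev/null
cat > tiles.py <<'E'
from h import *
import sys
st();im=wimg(sys.argv[1]);P=cloud(im);np.save("P.npy",P)
for t in["tile_long","tile_medium","tile_short"]:
    print(t,[(np.round(d["xyz"],4).tolist(),round(d["confidence"],2)) for d in landmark_of(im,t)][:2])
hsv=cv2.cvtColor(im["color"],cv2.COLOR_BGR2HSV)
m=((hsv[...,0]<12)|(hsv[...,0]>172))&(hsv[...,1]>140)&(hsv[...,2]>60)
m=cv2.morphologyEx(m.astype(np.uint8),cv2.MORPH_OPEN,np.ones((3,3)))
n,L,S,C=cv2.connectedComponentsWithStats(m)
for i in range(1,n):
    if S[i,4]<800 or S[i,4]>20000:continue
    Q=P[L==i];Q=Q[~np.isnan(Q[:,0])];zt=np.median(Q[:,2]);
    v,u=np.where(L==i);A=np.array([world(im,a,b,zt)[:2] for a,b in zip(u,v)],np.float32)
    F=A[abs(P[v,u,2]-zt)<.003]
    for nm,X in(("all",A),("top",F)):
        r=cv2.minAreaRect(X.astype(np.float32)*1000);print(nm,S[i,:5],np.round(C[i]),"z",zt.round(4),"rect",np.round(r[0],1),np.round(r[1],1),round(r[2],1))
E
python3 tiles.py tiles1
```

```text
t 5.75 pos [ 0.5259 -0.2707  0.3635] yaw 0.107 tilt [-0.002 -0.002] F [-0.3  0.8  0.2] w 0.0856 gf 0.0 j [-0.4   0.27  0.99  1.56 -0.23  1.44  0.71]
tile_long [([0.5565, -0.225, 0.0086], 0.9), ([0.3546, -0.1246, -0.0011], 0.82)]
tile_medium [([0.557, -0.3203, 0.0078], 0.79)]
tile_short [([0.5307, -0.4086, 0.0147], 0.66)]
all [ 323  107   67   92 5045] [356. 152.] z 0.0264 rect [ 555.2 -223.7] [59.7 86.4] 0.0
top [ 323  107   67   92 5045] [356. 152.] z 0.0264 rect [ 555.5 -228.2] [77.4 59.1] 90.0
all [ 312  203   69   78 3682] [346. 241.] z 0.0263 rect [ 556.5 -318.5] [77.  59.2] 80.4
top [ 312  203   69   78 3682] [346. 241.] z 0.0263 rect [ 555.8 -323.9] [66.2 58.8] 80.2
all [ 281  281   66   66 2740] [313. 313.] z 0.0263 rect [ 530.2 -407. ] [67.1 59.7] 73.6
top [ 281  281   66   66 2740] [313. 313.] z 0.0263 rect [ 528.7 -412.8] [54.9 59.4] 73.5
```

View pics/tiles1.png

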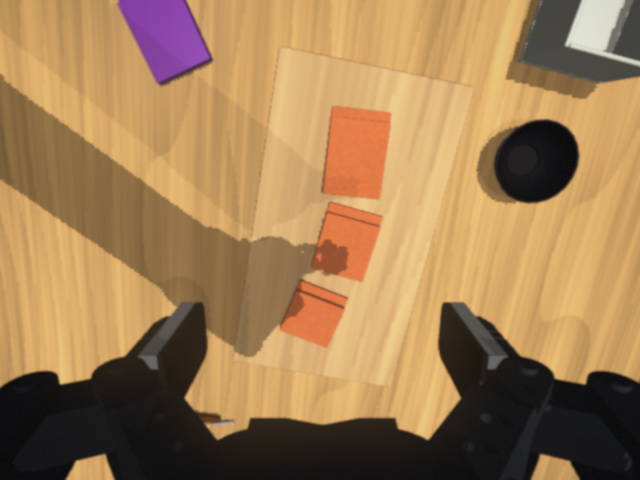

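```bash
python3 -m crank '[0,0,0.107,0,0,30,1,0,0,0,23.7,14.8,35,1,0,0,0,23.8,14.8,35,1,0,0,0,0,0,35,1,0,0,0,0,0,35,1,0,0,0,0,0,35,1,0,0,0,0,0,35,1,0,0,0,0,0,23,1,0,0,0,0,0,0,1,0,0,0,0,0,0,1]' 40 >/dev/null
python3 -c "
from h import *
st();plan(.5555,-.2232,.081,0)"
```

```text
t 6.78 pos [ 0.5539 -0.2227  0.1057] yaw 0.006 tilt [-0.002  0.001] F [ 0.6 -0.3  0.3] w 0.0857 gf 0.0 j [-0.35  0.54  0.84  1.83 -0.47  0.99  0.7 ]
turn [-0.002 -0.001  0.006] shift [-0.5  1.6 24.7] rows>= 0.7
```

```bash
python3 -m crank '[0,0,0.006,-0.5,1.6,12,1,0,0,0,0,0,11,1,0,0,0,0,0,0,1,0,0,0,0,0,0,-1,0,0,0,0,0,0,-1,0,0,0,0,0,0,-1,0,0,0,0,0,0,-1,0,0,0,0,0,0,-1,0,0,0,0,0,0,-1]' 40
python3 -c "
from h import *
st()"
```

```text
t: 7.53
eef_pos: [0.556, -0.2249, 0.0838]
eef_rot: [[0.002, 1.0, 0.001], [1.0, -0.002, -0.0], [-0.0, 0.001, -1.0]]
ft_force: [-0.8, 0.8, 7.3]
gripper_width: 0.0589
grip_force: 43.9
t 7.53 pos [ 0.556  -0.2249  0.0838] yaw -0.002 tilt [ 0.001 -0.   ] F [-0.8  0.8  7.3] w 0.0589 gf 43.9 j [-0.32  0.57  0.81  1.84 -0.5   0.95  0.71]
```

```bash
python3 -m crank '[0,0,0,0,0,-25,-1,0,0,0,0,0,-35,-1,0,0,0,0,0,-35,-1,0,0,-0.083,0,0,-20,-1,0,0,0,34,3.3,0,-1,0,0,0,34,3.3,0,-1,0,0,0,34,3.3,0,-1,0,0,0,34,3.3,0,-1,0,0,0,34,3.3,0,-1,0,0,0,34,3.3,0,-1]' 60 >/dev/null
python3 -m crank '[0,0,0,34,3.3,0,-1,0,0,0,34,3.3,0,-1,0,0,0,34,3.3,0,-1,0,0,0,34,3.3,0,-1,0,0,0,34,3.3,0,-1,0,0,0,34,3.3,0,-1,0,0,0,0,0,0,-1,0,0,0,0,0,0,-1,0,0,0,0,0,0,-1]' >/dev/null
python3 -c "
from h import *
st();plan(.5622,.1889,.115,.081)
im=wimg('carry1')"
```

```text
t 9.12 pos [0.5618 0.1847 0.1977] yaw 0.081 tilt [-0.    -0.001] F [-1.2  0.3 -1.4] w 0.0584 gf 69.0 j [-1.05  0.38  0.81  1.77 -0.3   1.12 -0.06]
turn [-0.     0.001 -0.   ] shift [ 4.1  0.7 82.7] rows>= 2.2
```

View pics/carry1.png

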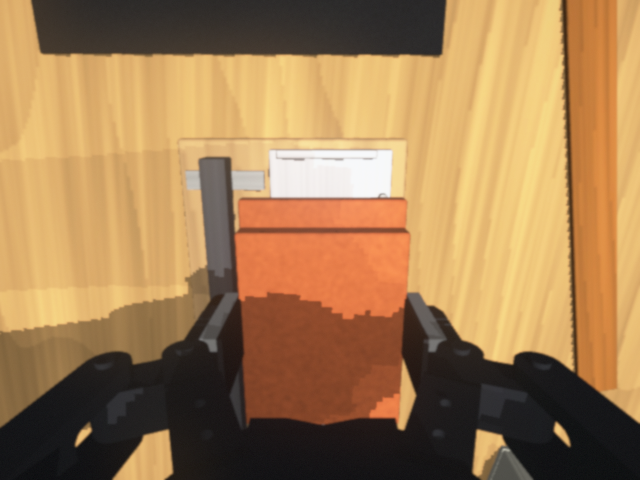

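```bash
python3 -m crank '[0,0,0,4.1,0.7,35,-1,0,0,0,0,0,35,-1,0,0,0,0,0,12,-1,0,0,0,0,0,0,-1,0,0,0,0,0,0,-1]' >/dev/null
python3 - <<'E'
from h import *
st();plan(.5622,.1889,.098,.081)
im=wimg();P=cloud(im);W=wpose()
for u in(280,320,360):print([ (v,((P[v,u]-W[:3,3])@W[:3,:3]*1e3).round(1).tolist()) for v in (193,196,198,202,226,236)])
E
```

```text
t 9.58 pos [0.5627 0.1881 0.1164] yaw 0.079 tilt [-0.    -0.001] F [ 0.1 -0.1 -1.3] w 0.0588 gf 40.4 j [-1.    0.48  0.75  1.83 -0.39  0.98 -0.  ]
turn [-0.     0.001 -0.002] shift [ 0.8 -0.4 18.4] rows>= 0.5
[(193, [43.0, -17.1, 89.9]), (196, [41.5, -17.3, 91.1]), (198, [44.5, -14.9, 69.4]), (202, [43.7, -14.5, 65.8]), (226, [35.0, -14.8, 66.1]), (236, [33.3, -14.1, 58.6])]
[(193, [42.8, -0.7, 90.8]), (196, [41.7, -0.7, 90.2]), (198, [44.6, -0.5, 68.7]), (202, [43.8, -0.5, 65.1]), (226, [34.8, -0.6, 66.8]), (236, [33.5, -0.5, 57.7])]
[(193, [42.8, 15.7, 91.1]), (196, [41.5, 15.8, 91.0]), (198, [44.5, 13.7, 69.0]), (202, [43.6, 13.5, 66.1]), (226, [34.8, 13.7, 66.5]), (236, [33.5, 13.0, 57.9])]
```

```bash
python3 -m crank '[0,0,0,1.6,-0.4,8,-1,0,0,0,0,0,6,-1,0,0,0,0,0,4,-1,0,0,0,0,0,0,-1,0,0,0,0,0,0,-1]' 60
python3 -c "
from h import *
st();plan(.5622,.1897,.098,.081)"
```

```text
t: 10.05
eef_pos: [0.5619, 0.1911, 0.0981]
eef_rot: [[-0.081, 0.997, 0.0], [0.997, 0.081, 0.0], [0.0, 0.0, -1.0]]
ft_force: [0.7, 0.1, 0.1]
gripper_width: 0.0581
grip_force: 69.9
t 10.05 pos [0.5619 0.1911 0.0981] yaw 0.081 tilt [0. 0.] F [0.7 0.1 0.1] w 0.0581 gf 69.9 j [-0.99  0.51  0.74  1.84 -0.41  0.95  0.01]
turn [ 0. -0.  0.] shift [-1.5  0.2  0.1] rows>= 0.0
```

```bash
python3 -m crank '[0,0,0,0,0,0,0.7,0,0,0,0,0,0,0.7,0,0,0,0,0,0,0.7,0,0,0,0,0,0,0.7,0,0,0,0,0,-25,0.7,0,0,0,0,0,-40,0.7,0,0,0,0,0,-40,0.7,0,0,0,0,0,0,0.8,0,0,0,0,0,0,1]' >/dev/null
cat > jigchk.py <<'E'
from h import *
import sys
st();im=wimg(sys.argv[1] if len(sys.argv)>1 else None);P=cloud(im)
hsv=cv2.cvtColor(im["color"],cv2.COLOR_BGR2HSV)
m=((hsv[...,0]<12)|(hsv[...,0]>172))&(hsv[...,1]>140)&(hsv[...,2]>50)&(P[...,1]<.26)&(P[...,1]>-.08)&(P[...,0]<.66)&(P[...,0]>.5)
m=cv2.morphologyEx(m.astype(np.uint8),cv2.MORPH_OPEN,np.ones((3,3)));n,L,S,C=cv2.connectedComponentsWithStats(m)
O=np.array([.5702,.104]);c,s=np.cos(.0808),np.sin(.0808);J=np.array([[c,-s],[s,c]])
for i in range(1,n):
    if S[i,4]<500:continue
    v,u=np.where(L==i);zt=np.nanmedian(P[v,u,2]);k=abs(P[v,u,2]-zt)<.0035
    A=np.array([world(im,a,b,.040)[:2] for a,b in zip(u[k],v[k])])
    r=cv2.minAreaRect((A-O).astype(np.float32)@J.astype(np.float32)*1000)
    print("face (jig mm)",np.round(r[0],1),np.round(r[1],1),round(r[2],1),"z",zt.round(4),"z range",np.nanpercentile(P[v,u,2][k],[3,97]).round(4))
E
python3 jigchk.py
```

```text
t 10.8 pos [0.563  0.1913 0.2053] yaw 0.081 tilt [0.004 0.003] F [ 0.3  0.1 -0.7] w 0.085 gf 0.0 j [-1.06  0.37  0.82  1.76 -0.3   1.13 -0.07]
face (jig mm) [-0.6 84.4] [76.9 58.5] 89.9 z 0.0405 z range [0.0393 0.0418]
```

```bash
python3 -m crank '[0,0,0.084,0,0,-10,1,0,0,0.084,0,0,0,1,0,0,0.084,0,0,0,1,0,0,0,-33.6,5.4,0,1,0,0,0,-33.6,5.4,0,1,0,0,0,-33.6,5.4,0,1,0,0,0,-33.6,5.4,0,1,0,0,0,-33.6,5.4,0,1,0,0,0,-33.6,5.4,0,1,0,0,0,-33.6,5.4,0,1]' >/dev/null
python3 -m crank '[0,0,0,-33.6,5.4,0,1,0,0,0,-33.6,5.4,0,1,0,0,0,-33.6,5.4,0,1,0,0,0,-33.6,5.4,0,1,0,0,0,-33.6,5.4,0,1,0,0,0,-33.6,5.4,0,1,0,0,0,-33.6,5.4,0,1,0,0,0,-33.6,5.4,0,1,0,0,0,0,0,0,1,0,0,0,0,0,0,1]' >/dev/null
python3 tiles.py; python3 tiles.py m1;python3 -c "
from h import *
plan(.5567,-.319,.084,-.171)"
```

```text
t 12.52 pos [ 0.5539 -0.322   0.2112] yaw -0.176 tilt [-0.003 -0.001] F [0.7 0.2 0.6] w 0.0855 gf 0.0 j [-0.22  0.52  0.93  1.64 -0.43  1.21  0.62]
t 12.52 pos [ 0.5539 -0.322   0.2112] yaw -0.176 tilt [-0.003 -0.001] F [0.7 0.2 0.6] w 0.0855 gf 0.0 j [-0.22  0.52  0.93  1.64 -0.43  1.21  0.62]
tile_long [([0.7413, -0.2144, 0.0022], 0.29)]
tile_medium [([0.7354, -0.2145, 0.0003], 0.27)]
tile_short [([0.5281, -0.4091, 0.0176], 0.92)]
all [ 281  172   91  111 9637] [326. 227.] z 0.0265 rect [ 557.5 -318.9] [76.2 59.2] 80.1
top [ 281  172   91  111 9637] [326. 227.] z 0.0265 rect [ 556.6 -324. ] [65.9 59.2] 80.1
all [ 269  303   87   90 6555] [311. 347.] z 0.0264 rect [ 531.1 -406.6] [68.8 59. ] 73.5
top [ 269  303   87   90 6555] [311. 347.] z 0.0264 rect [ 529.3 -412.9] [55.6 59. ] 73.5
turn [-0.001 -0.001  0.002] shift [ -1.2   0.7 128. ] rows>= 3.4Traceback (most recent call last):
  File "tiles.py", line 3, in <module>
    st();im=wimg(sys.argv[1]);P=cloud(im);np.save("P.npy",P)
                 ~~~~~~~~^^^
IndexError: list index out of range
```

```bash
python3 -m crank '[0,0,0,-0.5,1.5,38,1,0,0,0,0,0,38,1,0,0,0,0,0,30,1,0,0,0,0,0,16,1,0,0,0,0,0,6,1,0,0,0,0,0,0,1,0,0,0,0,0,0,1]' 60 >/dev/null
python3 -c "
from h import *
st();plan(.5575,-.319,.083,-.171)"
```

```text
t 13.3 pos [ 0.558  -0.3204  0.0863] yaw -0.171 tilt [ 0.001 -0.001] F [ 0.  -0.5  0.6] w 0.0854 gf 0.0 j [-0.15  0.66  0.82  1.72 -0.56  1.01  0.7 ]
turn [0.001 0.001 0.   ] shift [ 1.3 -0.7  3.3] rows>= 0.1
```

```bash
python3 -m crank '[0,0,0,0.8,-0.4,3,1,0,0,0,0,0,0,-1,0,0,0,0,0,0,-1,0,0,0,0,0,0,-1,0,0,0,0,0,0,-1,0,0,0,0,0,0,-1,0,0,0,0,0,0,-1,0,0,0,0,0,-20,-1,0,0,0,0,0,-35,-1,0,0,0,0,0,-35,-1]' 60
python3 -m crank '[0,0,-0.084,0,0,-25,-1,0,0,-0.084,0,0,0,-1,0,0,-0.084,0,0,0,-1,0,0,0,34.8,3.8,0,-1,0,0,0,34.8,3.8,0,-1,0,0,0,34.8,3.8,0,-1,0,0,0,34.8,3.8,0,-1,0,0,0,34.8,3.8,0,-1,0,0,0,34.8,3.8,0,-1,0,0,0,34.8,3.8,0,-1]' >/dev/null
python3 -m crank '[0,0,0,34.8,3.8,0,-1,0,0,0,34.8,3.8,0,-1,0,0,0,34.8,3.8,0,-1,0,0,0,34.8,3.8,0,-1,0,0,0,34.8,3.8,0,-1,0,0,0,0,0,0,-1,0,0,0,0,0,0,-1,0,0,0,0,0,0,-1]' >/dev/null
cat > hold.py <<'E'
from h import *
import sys
s=st();plan(*map(float,sys.argv[1:5]))
im=wimg();P=cloud(im);W=wpose();Q=(P-W[:3,3])@W[:3,:3]*1e3
hsv=cv2.cvtColor(im["color"],cv2.COLOR_BGR2HSV)
m=((hsv[...,0]<12)|(hsv[...,0]>172))&(hsv[...,1]>140)&(Q[...,2]<75)&(abs(Q[...,1])<20)&(abs(Q[...,0])<60)
q=Q[m];f=q[q[:,2]<62];l=q[(q[:,2]>63)&(q[:,0]>15)]
print("face max x",np.percentile(f[:,0],99).round(1),"lip max x",np.percentile(l[:,0],[98,99.5]).round(1),"face z",np.median(f[:,2]).round(1),"lip z",np.median(l[:,2]).round(1))
E
python3 hold.py .5694 .1005 .115 .081
```

```text
t: 14.13
eef_pos: [0.5562, -0.319, 0.1723]
eef_rot: [[0.171, 0.985, -0.002], [0.985, -0.171, 0.001], [0.0, -0.002, -1.0]]
ft_force: [1.1, -0.0, -0.8]
gripper_width: 0.0582
grip_force: 65.3
t 15.63 pos [0.5686 0.1001 0.1971] yaw 0.081 tilt [ 0. -0.] F [ 0.2 -0.2 -1.8] w 0.0586 gf 65.3 j [-0.93  0.34  0.82  1.81 -0.28  1.11  0.07]
turn [ 0.  0. -0.] shift [ 0.3  0.8 82.1] rows>= 2.2
face max x 28.2 lip max x [38.  38.2] face z 56.7 lip z 64.6
```

```bash
python3 -m crank '[0,0,0,0.3,0.8,35,-1,0,0,0,0,0,35,-1,0,0,0,0,0,12,-1,0,0,0,0,0,10,-1,0,0,0,0,0,7.5,-1,0,0,0,0,0,0,-1,0,0,0,0,0,0,-1]' 60
python3 -c "
from h import *
st();plan(.5694,.1005,.097,.081)"
```

```text
t: 16.27
eef_pos: [0.5702, 0.1005, 0.0984]
eef_rot: [[-0.08, 0.997, 0.001], [0.997, 0.08, 0.0], [0.0, 0.001, -1.0]]
ft_force: [-0.5, -0.1, -0.6]
gripper_width: 0.0581
grip_force: 65.3
t 16.27 pos [0.5702 0.1005 0.0984] yaw 0.08 tilt [0.001 0.   ] F [-0.5 -0.1 -0.6] w 0.0581 gf 65.3 j [-0.86  0.48  0.75  1.88 -0.4   0.94  0.16]
turn [ 0.001 -0.    -0.001] shift [ 0.  -0.8  1.4] rows>= 0.0
```

```bash
python3 -m crank '[0,0,0,0,0,1,-1,0,0,0,0,0,0,0.7,0,0,0,0,0,0,0.7,0,0,0,0,0,0,0.7,0,0,0,0,0,0,0.7,0,0,0,0,0,-25,0.7,0,0,0,0,0,-40,0.7,0,0,0,0,0,-40,0.7,0,0,0,0,0,0,0.8,0,0,0,0,0,0,1]' >/dev/null
python3 jigchk.py
python3 -m crank '[0,0,0.123,0,0,-10,1,0,0,0.123,0,0,0,1,0,0,0.123,0,0,0,1,0,0,0,-33.2,7.1,0,1,0,0,0,-33.2,7.1,0,1,0,0,0,-33.2,7.1,0,1,0,0,0,-33.2,7.1,0,1,0,0,0,-33.2,7.1,0,1,0,0,0,-33.2,7.1,0,1,0,0,0,-33.2,7.1,0,1]' >/dev/null
python3 -m crank '[0,0,0,-33.2,7.1,0,1,0,0,0,-33.2,7.1,0,1,0,0,0,-33.2,7.1,0,1,0,0,0,-33.2,7.1,0,1,0,0,0,-33.2,7.1,0,1,0,0,0,-33.2,7.1,0,1,0,0,0,-33.2,7.1,0,1,0,0,0,-33.2,7.1,0,1,0,0,0,0,0,0,1,0,0,0,0,0,0,1]' >/dev/null
python3 tiles.py s1;python3 -c "
from h import *
plan(.5307,-.408,.084,-.288)"
```

```text
t 17.1 pos [0.5707 0.1012 0.2038] yaw 0.081 tilt [0.004 0.002] F [ 0.3 -0.4 -0.7] w 0.085 gf 0.0 j [-0.94  0.34  0.83  1.8  -0.28  1.12  0.07]
face (jig mm) [-0.6 83.5] [77.  58.7] 89.9 z 0.0406 z range [0.0393 0.042 ]
face (jig mm) [ 0.5 -7.5] [65.6 58.5] 89.9 z 0.0404 z range [0.0393 0.0418]
t 18.82 pos [ 0.5278 -0.4092  0.2095] yaw -0.293 tilt [-0.003 -0.   ] F [ 0.5 -0.3 -0.4] w 0.0854 gf 0.0 j [-0.05  0.58  0.91  1.56 -0.47  1.24  0.65]
tile_long []
tile_medium []
tile_short [([0.5303, -0.4103, 0.0154], 0.89)]
all [ 281  186   90   93 8174] [326. 232.] z 0.0265 rect [ 530.8 -408.8] [63.8 59.6] 73.3
top [ 281  186   90   93 8174] [326. 232.] z 0.0265 rect [ 529.3 -413.8] [53.3 59.6] 73.3
turn [-0.001 -0.001  0.002] shift [ -2.8   0.8 126.5] rows>= 3.3
```

```bash
python3 -m crank '[0,0,0,-1.5,1.5,38,1,0,0,0,0,0,38,1,0,0,0,0,0,30,1,0,0,0,0,0,14,1,0,0,0,0,0,4,1,0,0,0,0,0,0,1,0,0,0,0,0,0,1]' 60 >/dev/null
python3 -c "
from h import *
st();plan(.5308,-.4088,.083,-.290)
im=wimg();st()"
```

```text
t 19.6 pos [ 0.5319 -0.4091  0.0891] yaw -0.288 tilt [ 0.002 -0.001] F [ 1.2 -0.1  0.8] w 0.0852 gf 0.0 j [ 0.01  0.7   0.82  1.65 -0.58  1.05  0.72]
turn [0.002 0.001 0.002] shift [-0.1 -1.1  6.1] rows>= 0.2
t 19.65 pos [ 0.532  -0.4093  0.0895] yaw -0.288 tilt [ 0.002 -0.002] F [ 0.2 -0.3  0.3] w 0.0856 gf 0.0 j [ 0.01  0.7   0.82  1.65 -0.58  1.05  0.72]
```

```bash
python3 -m crank '[0,0,0,0,-1,5.5,1,0,0,0,0,0,0,-1,0,0,0,0,0,0,-1,0,0,0,0,0,0,-1,0,0,0,0,0,0,-1,0,0,0,0,0,0,-1,0,0,0,0,0,0,-1,0,0,0,0,0,-20,-1,0,0,0,0,0,-35,-1,0,0,0,0,0,-35,-1]' 60
python3 -m crank '[0,0,-0.123,0,0,-25,-1,0,0,-0.123,0,0,0,-1,0,0,-0.123,0,0,0,-1,0,0,0,32.8,6.1,0,-1,0,0,0,32.8,6.1,0,-1,0,0,0,32.8,6.1,0,-1,0,0,0,32.8,6.1,0,-1,0,0,0,32.8,6.1,0,-1,0,0,0,32.8,6.1,0,-1,0,0,0,32.8,6.1,0,-1]' >/dev/null
python3 -m crank '[0,0,0,32.8,6.1,0,-1,0,0,0,32.8,6.1,0,-1,0,0,0,32.8,6.1,0,-1,0,0,0,32.8,6.1,0,-1,0,0,0,32.8,6.1,0,-1,0,0,0,32.8,6.1,0,-1,0,0,0,0,0,0,-1,0,0,0,0,0,0,-1,0,0,0,0,0,0,-1]' >/dev/null
python3 hold.py .5758 .0223 .115 .081
```

```text
t: 20.48
eef_pos: [0.5293, -0.4078, 0.1717]
eef_rot: [[0.284, 0.959, -0.003], [0.959, -0.284, 0.001], [0.0, -0.003, -1.0]]
ft_force: [0.8, -0.5, -0.4]
gripper_width: 0.0584
grip_force: 64.8
t 22.07 pos [0.5745 0.0224 0.1968] yaw 0.081 tilt [-0.    -0.001] F [ 0.  -0.5 -0.8] w 0.0584 gf 64.8 j [-0.78  0.33  0.8   1.81 -0.26  1.11  0.19]
turn [-0.     0.001 -0.   ] shift [-0.2  1.3 81.8] rows>= 2.2
face max x 21.4 lip max x [31.2 31.4] face z 56.3 lip z 64.3
```

```bash
python3 -m crank '[0,0,0,0.5,0.8,35,-1,0,0,0,0,0,35,-1,0,0,0,0,0,12,-1,0,0,0,0,0,10,-1,0,0,0,0,0,7.5,-1,0,0,0,0,0,0,-1,0,0,0,0,0,0,-1]' 60
python3 -m crank '[0,0,0,0,0,1,-1,0,0,0,0,0,0,0.7,0,0,0,0,0,0,0.7,0,0,0,0,0,0,0.7,0,0,0,0,0,0,0.7,0,0,0,0,0,-25,0.7,0,0,0,0,0,-40,0.7,0,0,0,0,0,-40,0.7,0,0,0,0,0,0,0.8,0,0,0,0,0,0,1]' >/dev/null
python3 jigchk.py jig2
```

```text
t: 22.7
eef_pos: [0.5761, 0.0231, 0.0984]
eef_rot: [[-0.08, 0.997, 0.001], [0.997, 0.08, 0.0], [-0.0, 0.001, -1.0]]
ft_force: [0.2, 0.6, -0.6]
gripper_width: 0.0585
grip_force: 65.0
t 23.53 pos [0.5767 0.0237 0.2039] yaw 0.081 tilt [0.004 0.002] F [-0.4  0.4 -1. ] w 0.0851 gf 0.0 j [-0.79  0.33  0.81  1.8  -0.26  1.12  0.19]
face (jig mm) [-0.3 48.8] [58.4 10.5] 0.0 z 0.0405 z range [0.0384 0.042 ]
face (jig mm) [ 0.6 -8.1] [64.8 58.7] 89.9 z 0.0405 z range [0.0393 0.042 ]
face (jig mm) [  0.3 -86.3] [53.9 58.4] 89.9 z 0.0404 z range [0.0393 0.0418]
```

View pics/jig2.png

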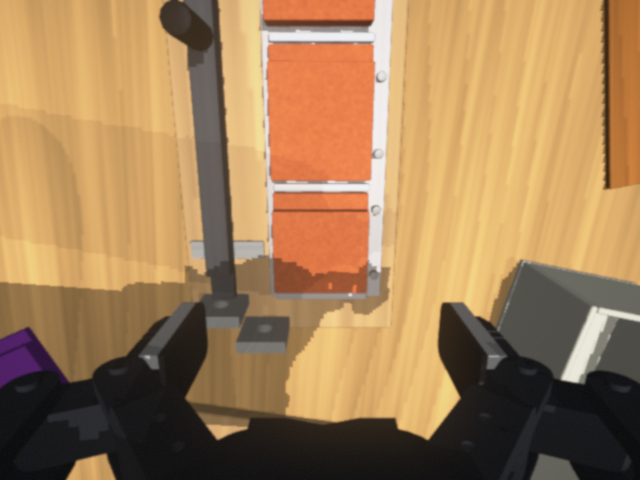

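```bash
python3 -m crank '[0,0,0,23.5,-23,0,-1,0,0,0,23.5,-23,0,-1,0,0,0,23.5,-23,0,-1,0,0,0,23.5,-23,0,-1,0,0,0,23.5,-23,0,-1,0,0,0,0,0,0,-1,0,0,0,0,0,0,-1,0,0,0,0,0,0,-1,0,0,0,0,0,0,-1]' >/dev/null
python3 - <<'E'
from h import *
st();im=wimg("post1");P=cloud(im)
O=np.array([.5702,.104]);c,s=np.cos(.0808),np.sin(.0808);J=np.array([[c,-s],[s,c]])
q=(P[...,:2]-O)@J;m=(P[...,2]>.055)&(P[...,2]<.08)&(q[...,0]>-.09)&(q[...,0]<-.05)&(abs(q[...,1]-.037)<.03)
print(m.sum(),np.percentile(q[m]*1e3,[2,50,98],axis=0).round(1),np.percentile(P[m][:,2],[5,50,95]).round(3))
m=(P[...,2]>.043)&(P[...,2]<.053)&(q[...,1]<-.11)&(q[...,1]>-.17)&(q[...,0]<-.015)&(q[...,0]>-.09);print("lugs",m.sum(),np.percentile(q[m]*1e3,[2,50,98],axis=0).round(1) if m.any() else 0)
print([(np.round(d["xyz"],4),round(d["confidence"],2)) for d in landmark_of(im,"keeper_post")][:2])
plan(*(O+J@[-.102,.037]),.121,.081)
E
```

```text
t 24.33 pos [0.4517 0.1306 0.2009] yaw 0.08 tilt [-0.    -0.001] F [ 0.6 -0.1  0. ] w 0.0003 gf 0.0 j [-1.12  0.04  0.77  2.05 -0.03  1.07 -0.26]
833 [[-74.9  32.2]
 [-68.6  40.4]
 [-60.9  46.3]] [0.058 0.07  0.071]
lugs 0 0
[]
turn [-0.     0.001 -0.002] shift [ 1.1 13.8 80.1] rows>= 2.1
```

```bash
python3 -m crank '[0,0,0,3,0,35,-1,0,0,0,0,0,35,-1,0,0,0,0,0,10,-1,0,0,0,0,10,0,-1,0,0,0,0,10,0,-1,0,0,0,0,4,0,-1,0,0,0,0,4,0,-1,0,0,0,0,4,0,-1,0,0,0,0,4,0,-1,0,0,0,0,4,0,-1]'
python3 -m crank '[0,0,0,0,4,0,-1,0,0,0,0,3,0,-1,0,0,0,0,3,0,-1,0,0,0,0,3,0,-1,0,0,0,0,2,0,-1]'
python3 -c "
from h import *
s=st();O=np.array([.5702,.104]);c,q=np.cos(.0808),np.sin(.0808);print((s['eef_pos'][:2]-O)@np.array([[c,-q],[q,c]]))"
```

```text
t: 25.27
eef_pos: [0.4913, 0.1378, 0.1219]
eef_rot: [[-0.081, 0.997, 0.0], [0.997, 0.081, 0.001], [0.001, 0.0, -1.0]]
ft_force: [-4.2, -0.5, 2.5]
gripper_width: -0.0002
grip_force: 1.7
t: 25.68
eef_pos: [0.5062, 0.139, 0.1214]
eef_rot: [[-0.081, 0.997, 0.0], [0.997, 0.081, 0.0], [0.0, 0.0, -1.0]]
ft_force: [-3.5, -0.3, 2.7]
gripper_width: 0.0001
grip_force: 1.6
t 25.68 pos [0.5062 0.139  0.1214] yaw 0.081 tilt [0. 0.] F [-3.5 -0.3  2.7] w 0.0001 gf 1.6 j [-0.99  0.32  0.74  2.   -0.27  0.92 -0.03]
[-0.06096897  0.04003212]
```

```bash
for i in 1 2; do :; done
python3 -m crank '[0,0,0,0,1.5,0,-1,0,0,0,0,0,0,-1]' | grep -E "eef_pos|force"
python3 -m crank '[0,0,0,0,1.5,0,-1,0,0,0,0,0,0,-1]' | grep -E "eef_pos|force"
python3 -m crank '[0,0,0,0,1.5,0,-1,0,0,0,0,0,0,-1]' | grep -E "eef_pos|force"
```

```text
eef_pos: [0.5067, 0.139, 0.1211]
ft_force: [-6.4, -0.7, 5.3]
grip_force: 3.3
eef_pos: [0.5071, 0.1391, 0.1208]
ft_force: [-12.5, -0.2, 9.2]
grip_force: 6.4
eef_pos: [0.5074, 0.1391, 0.1205]
ft_force: [-18.5, -0.2, 13.4]
grip_force: 9.3
```

```bash
python3 -m crank '[0,0,0,0,-15,0,-1,0,0,0,0,-15,0,-1,0,0,0,0,0,-40,-1,0,0,0,0,0,-40,1,0,0,0,30,-5,0,1,0,0,0,30,-5,0,1,0,0,0,30,-5,0,1,0,0,0,30,-5,0,1,0,0,0,30,-5,0,1,0,0,0,30,-5,0,1]' >/dev/null
python3 -m crank '[0,0,0,30,-5,0,1,0,0,0,30,-5,0,1,0,0,0,0,0,0,1,0,0,0,0,0,0,1]' >/dev/null
python3 - <<'E'
from h import *
st();im=wimg("pin1");P=cloud(im)
for t in("pin","pin_tip","block"):print(t,[(np.round(d["xyz"],4),round(d["confidence"],2)) for d in landmark_of(im,t)][:2])
E
```

```text
t 27.35 pos [0.4206 0.3747 0.201 ] yaw 0.084 tilt [ 0.001 -0.   ] F [ 1.1 -0.  -0.8] w 0.0854 gf 0.0 j [-1.35  0.27  0.63  1.83 -0.17  1.1  -0.57]
pin [(array([0.4188, 0.3506, 0.0102]), 0.86)]
pin_tip [(array([0.4294, 0.4045, 0.0113]), 0.76)]
block [(array([0.5436, 0.3831, 0.0028]), 0.75)]
```

View pics/pin1.png

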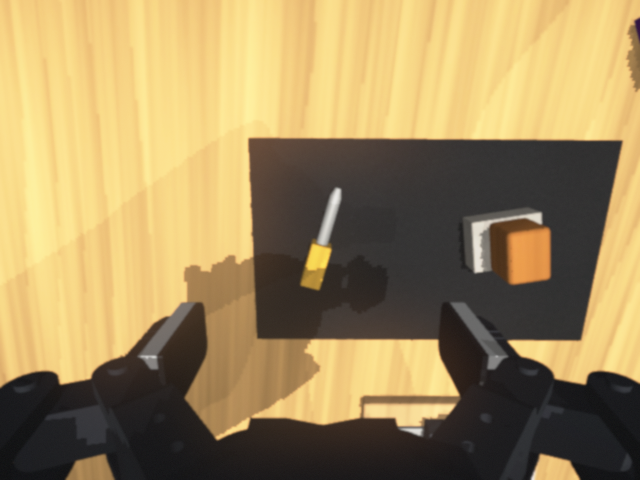

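```bash
cat > pin.py <<'E'
from h import *
import sys
def look(name=None,zt=.016):
    st();im=wimg(name);P=cloud(im)
    hsv=cv2.cvtColor(im["color"],cv2.COLOR_BGR2HSV)
    m=(hsv[...,0]>18)&(hsv[...,0]<32)&(hsv[...,1]>150)&(hsv[...,2]>60)
    m=cv2.morphologyEx(m.astype(np.uint8),cv2.MORPH_OPEN,np.ones((3,3)));n,L,S,C=cv2.connectedComponentsWithStats(m)
    for i in range(1,n):
        if not 250<S[i,4]<12000:continue
        v,u=np.where(L==i);A=np.array([world(im,a,b,zt)[:2] for a,b in zip(u,v)],np.float32)*1000
        r=cv2.minAreaRect(A)
        if 20<max(r[1])<45:print(C[i].round(),S[i,4],np.round(r[0],1),np.round(r[1],1),round(r[2],1),"z",np.nanmedian(P[v,u,2]).round(4))
    return im,P
if __name__=="__main__":
    im,P=look();print("tip",world(im,337,189,.009).round(4),"shaft base",world(im,324,242,.012).round(4))
E
python3 pin.py
```

```text
t 27.55 pos [0.422  0.3716 0.2014] yaw 0.079 tilt [ 0. -0.] F [0.1 0.9 0.6] w 0.085 gf 0.0 j [-1.34  0.26  0.63  1.83 -0.17  1.1  -0.57]
[314. 261.] 948 [418.8 351.8] [33.5 15.2] 79.4 z 0.0165
tip [0.4305 0.402  0.009 ] shaft base [0.4246 0.3651 0.012 ]
```

```bash
python3 -m crank '[0,0,0.092,0,0,0,0.2,0,0,0.092,0,0,0,0.2,0,0,0.092,0,0,0,0.2,0,0,0,-20,1,38,0.2,0,0,0,0,0,38,0.2,0,0,0,0,0,20,0.2,0,0,0,0,0,0,0.2,0,0,0,0,0,0,0.2,0,0,0,0,0,0,0.2]' 60 >/dev/null
python3 -c "
from h import *
from pin import look
im,P=look('pin2');plan(.4188,.3512,.077,-.195)
W=wpose();Q=(P-W[:3,3])@W[:3,:3]*1e3;m=(Q[...,2]<102)&(Q[...,2]>80)&(abs(Q[...,1])<14)&(Q[...,0]>-30);q=Q[m];print('tipx',np.percentile(q[:,0],[1,50,99]).round(1));
for a in(20,30,40,50):
  k=q[abs(q[:,0]-a)<2];print(a,len(k),k.mean(0).round(1) if len(k) else '')"
```

```text
t 28.35 pos [0.4194 0.3538 0.108 ] yaw -0.196 tilt [0.001 0.001] F [ 0.1 -0.   1. ] w 0.0512 gf 0.0 j [-1.32  0.37  0.64  1.95 -0.28  0.91 -0.74]
[320. 293.] 2167 [419.3 352.7] [35.3 14.4] 78.7 z 0.0165
turn [ 0.001 -0.002 -0.   ] shift [-3.  -0.1 31.3] rows>= 0.8
tipx [-18.   10.6  51.3]
20 159 [20.  -0.2 95.7]
30 156 [30.  -0.1 95.8]
40 169 [40.  -0.1 95.6]
50 135 [49.9 -0.2 96.5]
```

```bash
python3 -m crank '[0,0,0,-3,0,15,0.2,0,0,0,0,0,15,0.2,0,0,0,0,0,0,0.2,0,0,0,0,0,0,-1,0,0,0,0,0,0,-1,0,0,0,0,0,0,-1,0,0,0,0,0,0,-1,0,0,0,0,0,0,-1,0,0,0,0,0,0,-1,0,0,0,0,0,0,-1]' 60
python3 -c "
from h import *
st()"
```

```text
t: 29.23
eef_pos: [0.4185, 0.3512, 0.078]
eef_rot: [[0.194, 0.981, 0.001], [0.981, -0.194, 0.002], [0.002, 0.001, -1.0]]
ft_force: [-1.5, -1.2, 7.0]
gripper_width: 0.0124
grip_force: 59.0
t 29.23 pos [0.4185 0.3512 0.078 ] yaw -0.195 tilt [0.001 0.002] F [-1.5 -1.2  7. ] w 0.0124 gf 59.0 j [-1.3   0.41  0.62  1.97 -0.32  0.85 -0.71]
```

```bash
python3 -m crank '[0,0,0,0,0,-20,-1,0,0,0,0,0,-35,-1,0,0,0,0,0,-35,-1,0,0,-0.092,0,0,-30,-1,0,0,-0.092,0,0,0,-1,0,0,-0.092,0,0,0,-1,0,0,0,-34.3,6.6,0,-1,0,0,0,-34.3,6.6,0,-1,0,0,0,-34.3,6.6,0,-1,0,0,0,-34.3,6.6,0,-1]' >/dev/null
python3 -m crank '[0,0,0,-34.3,6.6,0,-1,0,0,0,-34.3,6.6,0,-1,0,0,0,-34.3,6.6,0,-1,0,0,0,-34.3,6.6,0,-1,0,0,0,-34.3,6.6,0,-1,0,0,0,-34.3,6.6,0,-1,0,0,0,-34.3,6.6,0,-1,0,0,0,-34.3,6.6,0,-1,0,0,0,-34.3,6.6,0,-1,0,0,0,-34.3,6.6,0,-1]' >/dev/null
python3 -m crank '[0,0,0,0,0,0,-1,0,0,0,0,0,0,-1,0,0,0,0,0,0,-1]' >/dev/null
cat > ins.py <<'E'
from h import *
import sys
st();im=wimg(sys.argv[1]);P=cloud(im);W=wpose();Q=(P-W[:3,3])@W[:3,:3]*1e3
print("hole",[(np.round((np.array(d["xyz"])-W[:3,3])@W[:3,:3]*1e3,1),round(d["confidence"],2)) for d in landmark_of(im,"pin_hole")][:2],"tip",[(np.round((np.array(d["xyz"])-W[:3,3])@W[:3,:3]*1e3,1),round(d["confidence"],2)) for d in landmark_of(im,"pin_tip")][:2])
m=(Q[...,2]>52)&(Q[...,2]<78)&(abs(Q[...,1])<9)&(Q[...,0]>18)&(Q[...,0]<60);q=Q[m];print("pin tipx",np.percentile(q[:,0],[99,99.7]).round(1) if len(q) else '')
for a in(22,30,38,46):
  k=q[abs(q[:,0]-a)<2];print(a,len(k),k.mean(0).round(1) if len(k) else '')
m=(P[...,2]>.042)&(P[...,2]<.054)&(abs(Q[...,1])<45)&(Q[...,0]>10)&(Q[...,0]<130)
n,L,S,C=cv2.connectedComponentsWithStats(m.astype(np.uint8))
for i in range(1,n):
  if S[i,4]>60:q=Q[L==i];print("lug",S[i,4],C[i].round(),"x",np.percentile(q[:,0],[2,98]).round(1),"y",np.percentile(q[:,1],[1,99]).round(1),"z",np.median(q[:,2]).round(1))
E
python3 ins.py ins1
```

```text
t 31.15 pos [ 0.5487 -0.1205  0.1967] yaw 0.08 tilt [0. 0.] F [-0.7  0.5  0. ] w 0.0123 gf 58.9 j [-0.62  0.33  0.91  1.85 -0.29  1.1   0.48]
hole [(array([ 67.4,   1.2, 165.9]), 0.79)] tip [(array([49.8, -0.6, 68.1]), 0.9)]
pin tipx [54.3 54.6]
22 222 [22.   1.  65.4]
30 227 [30.   1.  65.3]
38 244 [38.   1.2 65.4]
46 253 [46.   1.2 65.4]
lug 1057 [322.  83.] x [86.9 94.6] y [-14.7  17.1] z 148.1
lug 959 [323. 118.] x [69.1 76.8] y [-14.6  16.9] z 148.0
```

View pics/ins1.png

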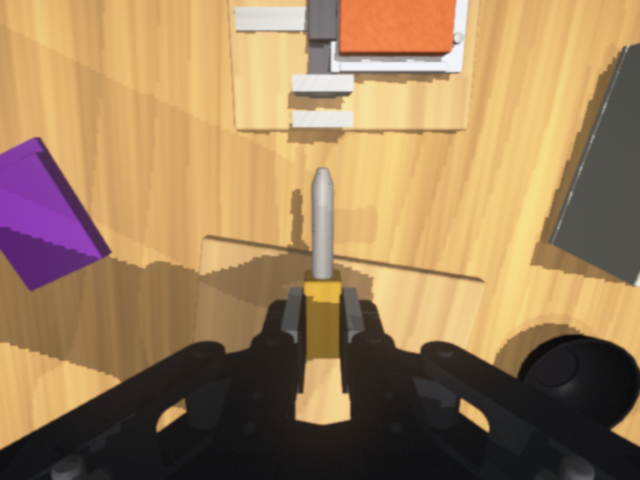

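```bash
python3 -m crank '[0,0,0,0,0,35,-1,0,0,0,0,0,35,-1,0,0,0,0,0,20,-1,0,0,0,0,0,6.5,-1,0,0,0,0,0,0,-1,0,0,0,0,0,0,-1,0,0,0,0,0,0,-1]' 60 >/dev/null;python3 ins.py ins2
```

```text
t 31.88 pos [ 0.5498 -0.1205  0.1016] yaw 0.081 tilt [ 0.002 -0.   ] F [ 0.5  0.3 -0.8] w 0.0123 gf 58.9 j [-0.54  0.46  0.83  1.92 -0.42  0.93  0.58]
hole [(array([68.8,  0.1, 69.8]), 0.57)] tip [(array([54.2, -2.4, 67.4]), 0.62)]
pin tipx [55.3 55.6]
22 215 [22.   0.9 65.4]
30 234 [30.   1.2 65.5]
38 243 [38.   1.2 65.5]
46 252 [46.   1.1 65.5]
lug 3776 [319.  46.] x [87.9 95.8] y [-15.5  15.9] z 53.1
lug 2976 [319. 110.] x [70.2 77.9] y [-15.5  15.8] z 53.0
lug 287 [296. 304.] x [10.2 11.2] y [-11.4  -5. ] z 53.4
lug 296 [349. 304.] x [10.2 11.3] y [ 7.3 13.8] z 53.4
```

```bash
python3 -m crank '[0,0,0,0,-0.9,1.5,-1,0,0,0,6,0,0,-1,0,0,0,6,0,0,-1,0,0,0,5,0,0,-1,0,0,0,5,0,0,-1,0,0,0,0,0,0,-1]' 60 
python3 -m crank '[0,0,0,6,0,0,-1,0,0,0,6,0,0,-1,0,0,0,0,0,0,-1]'|grep -E "pos|force"
```

```text
t: 32.53
eef_pos: [0.5461, -0.0969, 0.0984]
eef_rot: [[-0.083, 0.997, -0.0], [0.997, 0.083, 0.001], [0.001, -0.0, -1.0]]
ft_force: [0.5, 0.2, -1.4]
gripper_width: 0.012
grip_force: 58.9
eef_pos: [0.5451, -0.0852, 0.0983]
ft_force: [0.8, 0.4, -0.1]
grip_force: 58.9
```

```bash
python3 -m crank '[0,0,0,5,0,0,-1,0,0,0,5,0,0,-1,0,0,0,0,0,0,-1]'|grep -E "pos|force"
python3 -m crank '[0,0,0,4,0,0,-1,0,0,0,4,0,0,-1,0,0,0,0,0,0,-1]'|grep -E "pos|force"
python3 -m crank '[0,0,0,2,0,0,-1,0,0,0,0,0,0,-1]'|grep -E "pos|force"
python3 -m crank '[0,0,0,1.5,0,0,-1,0,0,0,0,0,0,-1]'|grep -E "pos|force"; python3 ins.py ins3
```

```text
eef_pos: [0.5443, -0.0756, 0.0984]
ft_force: [0.1, -0.1, -0.7]
grip_force: 58.9
eef_pos: [0.5436, -0.0678, 0.0984]
ft_force: [0.7, 0.7, -0.5]
grip_force: 58.9
eef_pos: [0.5435, -0.0666, 0.0985]
ft_force: [0.3, -0.7, -1.4]
grip_force: 58.9
eef_pos: [0.5434, -0.0663, 0.0986]
ft_force: [0.2, -4.8, -2.1]
grip_force: 58.8
t 33.62 pos [ 0.5434 -0.0663  0.0986] yaw 0.08 tilt [ 0.    -0.001] F [ 0.2 -4.8 -2.1] w 0.0122 gf 58.8 j [-0.65  0.44  0.83  1.96 -0.41  0.92  0.47]
hole [(array([16.2,  4.1, 69.1]), 0.64)] tip [(array([55.9, -0.2, 70. ]), 0.97)]
pin tipx [59.7 59.8]
22 935 [23.4 -0.1 62.5]
30 61 [28.6  1.  65.2]
38 3 [39.9  5.5 72.4]
46 428 [46.   1.4 69.6]
lug 2833 [326. 228.] x [33.8 41.6] y [-13.5  17.8] z 50.0
lug 2797 [325. 280.] x [15.8 23.8] y [-13.6  17.8] z 50.1
lug 310 [295. 308.] x [10.1 11.2] y [-11.5  -4.9] z 50.2
lug 308 [350. 308.] x [10.1 11.1] y [ 7.2 13.7] z 50.0
```

```bash
python3 -m crank '[0,0,0,-0.7,0,0,-1,0,0,0,0,0,0,-0.3,0,0,0,0,0,0,-0.3,0,0,0,0,0,0,-0.3,0,0,0,0,0,0,-0.3,0,0,0,0,0,-15,-0.3,0,0,0,0,0,-40,0,0,0,0,0,0,-40,0,0,0,0,0,0,-15,0.5,0,0,0,0,0,0,0.5]' >/dev/null
python3 ins.py ins4
python3 -m crank '[0,0,0,34.4,2.9,0,1,0,0,0,34.4,2.9,0,1,0,0,0,34.4,2.9,0,1,0,0,0,34.4,2.9,0,1,0,0,0,34.4,2.9,0,1]' >/dev/null
python3 jigchk.py jig3
```

```text
t 34.6 pos [ 0.5454 -0.0662  0.2125] yaw 0.081 tilt [0.006 0.001] F [ 0.  -0.7  0.5] w 0.0636 gf 0.0 j [-0.76  0.27  0.94  1.87 -0.25  1.12  0.35]
hole [(array([ 13.6,   4. , 180.5]), 0.75)] tip [(array([ 49.1,  -1. , 174.6]), 0.6)]
pin tipx 
22 0 
30 0 
38 0 
46 0 
lug 756 [319. 182.] x [33.2 40.9] y [-15.2  15.9] z 161.8
lug 794 [319. 212.] x [14.8 23. ] y [-15.1  16.2] z 161.8
t 35.17 pos [0.5429 0.1082 0.207 ] yaw 0.081 tilt [-0.002 -0.001] F [ 0.8 -0.2  0.8] w 0.0855 gf 0.0 j [-1.02  0.28  0.87  1.85 -0.24  1.12  0.02]
face (jig mm) [-0.4 83.5] [76.9 59.1] 89.8 z 0.0405 z range [0.0393 0.0419]
face (jig mm) [ 0.7 -7.4] [65.6 58.6] 90.0 z 0.0404 z range [0.0393 0.0418]
face (jig mm) [  0.  -85.4] [59.1 54.9] 0.1 z 0.0403 z range [0.039  0.0416]
```

View pics/ins4.png

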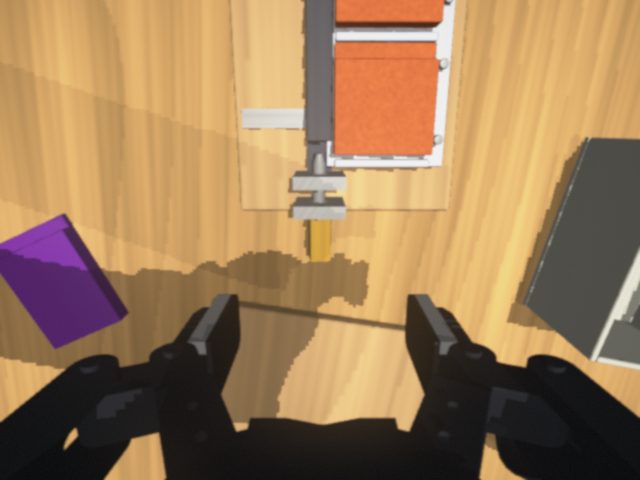

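```bash
python3 -m crank '[0,0,0,34.4,2.9,0,1,0,0,0,34.4,2.9,0,1,0,0,0,34.4,2.9,0,1,0,0,0,34.4,2.9,0,1,0,0,0,34.4,2.9,0,1,0,0,0,34.4,2.9,0,1,0,0,0,34.4,2.9,0,1,0,0,0,34.4,2.9,0,1,0,0,0,0,0,0,1,0,0,0,0,0,0,1]' >/dev/null
cat > blk.py <<'E'
from h import *
import sys
st();im=wimg(sys.argv[1]);P=cloud(im);W=wpose();Q=(P-W[:3,3])@W[:3,:3]*1e3
print([(np.round(d["xyz"],4),round(d["confidence"],2)) for d in landmark_of(im,"block")][:2])
g=float(sys.argv[2]) if len(sys.argv)>2 else .05
for z,nm in((g,"grip"),(g-.03,"foot")):
    m=(abs(P[...,2]-z)<.006)&(abs(P[...,0]-.545)<.09)&(abs(P[...,1]-.378)<.09)
    n,L,S,C=cv2.connectedComponentsWithStats(m.astype(np.uint8));i=1+np.argmax(S[1:,4]) 
    v,u=np.where(L==i);zt=np.median(P[v,u,2]);A=np.array([world(im,a,b,zt)[:2] for a,b in zip(u,v)],np.float32)*1000;r=cv2.minAreaRect(A)
    print(nm,S[i],C[i].round(),"z",zt.round(4),np.round(r[0],1),np.round(r[1],1),round(r[2],1))
E
python3 blk.py blk1
```

```text
t 36.05 pos [0.5434 0.3849 0.2058] yaw 0.085 tilt [-0.003 -0.002] F [-0.5 -0.4 -0.7] w 0.0852 gf 0.0 j [-1.22  0.52  0.74  1.57 -0.36  1.2  -0.33]
[(array([0.5431, 0.3826, 0.0016]), 0.78), (array([0.6281, 0.5138, 0.0019]), 0.67)]
grip [ 300  223   49   58 2263] [324. 251.] z 0.0503 [545.1 381.7] [25.7 34.5] 13.9
foot [ 287  208   74   62 1564] [326. 234.] z 0.0205 [545.1 381.3] [45.8 37.2] 13.9
```

View pics/blk1.png

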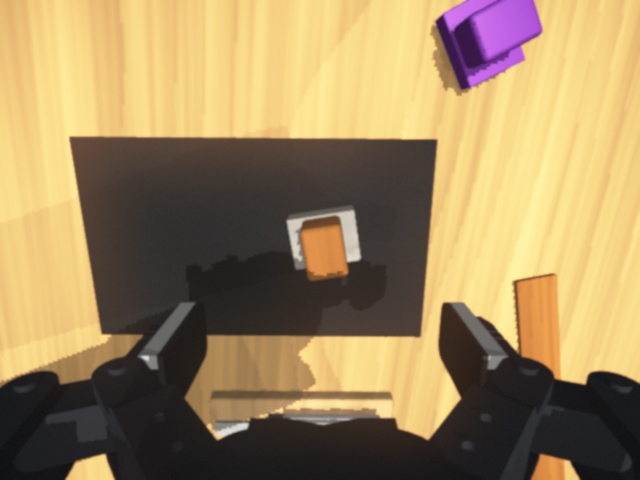

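```bash
python3 -m crank '[0,0,-0.08,0,0,0,0.6,0,0,-0.08,0,0,0,0.6,0,0,0,-3,0.8,35,0.3,0,0,0,0,0,30,0,0,0,0,0,0,0,0,0,0,0,0,0,0,0,0,0,0,0,0,0,0]' 80 >/dev/null
python3 blk.py blk2; python3 -c "
from h import *
st();plan(.5451,.3815,.097,.243)"
```

```text
t 36.73 pos [0.5472 0.3793 0.1449] yaw 0.24 tilt [0.001 0.   ] F [ 0.8  0.6 -0.4] w 0.0426 gf 0.0 j [-1.17  0.56  0.68  1.62 -0.39  1.09 -0.15]
[(array([ 0.6307,  0.5163, -0.0037]), 0.96), (array([0.5417, 0.3826, 0.0025]), 0.92)]
grip [ 288  243   58   72 3988] [317. 279.] z 0.0503 [545. 382.] [25.6 34.3] 13.7
foot [ 273  225   89   68 2521] [318. 253.] z 0.0205 [545.1 381.5] [45.8 37.1] 13.7
t 36.83 pos [0.5474 0.3801 0.1457] yaw 0.24 tilt [0.002 0.002] F [0.3 0.3 0.3] w 0.0425 gf 0.0 j [-1.17  0.56  0.68  1.62 -0.39  1.09 -0.15]
turn [ 0.003 -0.001 -0.003] shift [ 1.9 -1.9 48.7] rows>= 1.3
```

```bash
python3 -m crank '[0,0,0,2,-2,20,0,0,0,0,0,0,20,0,0,0,0,0,0,8.5,0,0,0,0,0,0,0,0,0,0,0,0,0,0,-1,0,0,0,0,0,0,-1,0,0,0,0,0,0,-1,0,0,0,0,0,0,-1,0,0,0,0,0,0,-1]' 80 >/dev/null
python3 -c "
from h import *
st()"
python3 -m crank '[0,0,0,0,0,-20,-1,0,0,0,0,0,-35,-1,0,0,0,0,0,-25,-1,0,0,0.08,0,0,0,-1,0,0,0.08,0,0,0,-1,0,0,0,0,0,0,-1,0,0,0,0,0,0,-1]'
python3 - <<'E'
from h import *
st();im=wimg("held");P=cloud(im);W=wpose();Q=(P-W[:3,3])@W[:3,:3]*1e3
m=(abs(Q[...,2]-78)<5)&(abs(Q[...,1])<35)&(abs(Q[...,0])<35);q=Q[m];print("foot z",np.median(q[:,2]).round(1),"x",np.percentile(q[:,0],[1,99]).round(1),"y",np.percentile(q[:,1],[1,99]).round(1))
O=np.array([.5702,.104]);c,s=np.cos(.0808),np.sin(.0808);J=np.array([[c,-s],[s,c]])
plan(*(O+J@[0,.1035]),.16,.081)
E
```

```text
t 37.58 pos [0.5448 0.3818 0.0966] yaw 0.241 tilt [0.002 0.001] F [-0.3  0.2  7.2] w 0.0247 gf 80.4 j [-1.15  0.62  0.65  1.66 -0.42  1.01 -0.13]
t: 38.17
eef_pos: [0.5436, 0.3815, 0.1748]
eef_rot: [[-0.083, 0.997, -0.0], [0.997, 0.083, -0.0], [-0.0, -0.0, -1.0]]
ft_force: [0.6, 0.0, -2.6]
gripper_width: 0.0246
grip_force: 79.4
t 38.17 pos [0.5436 0.3815 0.1748] yaw 0.083 tilt [-0. -0.] F [ 0.6  0.  -2.6] w 0.0246 gf 79.4 j [-1.21  0.54  0.73  1.6  -0.38  1.15 -0.31]
foot z 76.2 x [ 3.3 17. ] y [-21.7  23.7]
turn [-0.     0.     0.003] shift [-175.2    4.1   14.7] rows>= 4.6
```

```bash
python3 -m crank '[0,0,0,-35,0.8,0,-1,0,0,0,-35,0.8,0,-1,0,0,0,-35,0.8,0,-1,0,0,0,-35,0.8,0,-1,0,0,0,-35,0.8,0,-1,0,0,0,0,0,15,-1,0,0,0,0,0,15,-1,0,0,0,0,0,0,-1,0,0,0,0,0,0,-1]' 80 
cat > jg.py <<'E'
from h import *
s=st();O=np.array([.5702,.104]);c,q=np.cos(.0808),np.sin(.0808);print("jig",((s['eef_pos'][:2]-O)@np.array([[c,-q],[q,c]])*1e3).round(1),"z",round(s["eef_pos"][2]*1e3,1))
E
python3 jg.py;python3 jg.py
```

```text
t: 38.97
eef_pos: [0.5615, 0.2074, 0.1444]
eef_rot: [[-0.082, 0.997, -0.002], [0.997, 0.082, -0.001], [-0.001, -0.002, -1.0]]
ft_force: [0.1, 0.2, -2.0]
gripper_width: 0.0247
grip_force: 79.3
t 38.97 pos [0.5615 0.2074 0.1444] yaw 0.082 tilt [-0.002 -0.001] F [ 0.1  0.2 -2. ] w 0.0247 gf 79.3 j [-1.04  0.45  0.77  1.8  -0.36  1.04 -0.05]
jig [ -0.3 103.7] z 144.4
t 38.97 pos [0.5615 0.2074 0.1444] yaw 0.082 tilt [-0.002 -0.001] F [ 0.1  0.2 -2. ] w 0.0247 gf 79.3 j [-1.04  0.45  0.77  1.8  -0.36  1.04 -0.05]
jig [ -0.3 103.7] z 144.4
```

```bash
python3 -m crank '[0,0,0,0,0,4,-1,0,0,0,0,0,4,-1,0,0,0,0,0,0,-1]'|grep -E "pos|ft"
python3 -m crank '[0,0,0,0,0,2,-1,0,0,0,0,0,0,-1]'|grep -E "pos|ft"
python3 -m crank '[0,0,0,0,0,2,-1,0,0,0,0,0,0,-1]'|grep -E "pos|ft"
python3 -m crank '[0,0,0,0,0,1.5,-1,0,0,0,0,0,0,-1]'|grep -E "pos|ft"
```

```text
eef_pos: [0.5618, 0.2078, 0.1366]
ft_force: [-0.1, -0.2, -3.2]
eef_pos: [0.562, 0.2076, 0.1349]
ft_force: [0.3, -0.7, -2.4]
eef_pos: [0.5621, 0.2076, 0.1331]
ft_force: [-1.0, 1.0, 1.4]
eef_pos: [0.5622, 0.2076, 0.1317]
ft_force: [-1.6, 0.3, 5.0]
```

```bash
python3 -m crank '[0,0,0,0,0,1.3,-1,0,0,0,0,0,0,-1,0,0,0,0,0,0,-1]'; python3 jg.py
python3 -m crank '[0,0,0,-2,0,0,-1,0,0,0,-2,0,0,-1,0,0,0,-2,0,0,-1,0,0,0,-2,0,0,-1]'|grep -E "pos|ft"; python3 jg.py
```

```text
t: 39.97
eef_pos: [0.5622, 0.2076, 0.1306]
eef_rot: [[-0.081, 0.997, 0.0], [0.997, 0.081, 0.0], [0.0, 0.0, -1.0]]
ft_force: [-2.0, 0.4, 4.6]
gripper_width: 0.0249
grip_force: 80.5
t 39.97 pos [0.5622 0.2076 0.1306] yaw 0.081 tilt [0. 0.] F [-2.   0.4  4.6] w 0.0249 gf 80.5 j [-1.03  0.47  0.76  1.81 -0.38  1.01 -0.04]
jig [  0.4 103.9] z 130.6
eef_pos: [0.5633, 0.2009, 0.1309]
ft_force: [-0.7, 4.0, 5.8]
t 40.3 pos [0.5633 0.2009 0.1309] yaw 0.082 tilt [0.002 0.002] F [-0.7  4.   5.8] w 0.0248 gf 80.4 j [-1.02  0.47  0.76  1.81 -0.38  1.01 -0.03]
jig [ 0.9 97.2] z 130.9
```

```bash
python3 -m crank '[0,0,0,-2,0,0,-1,0,0,0,-2,0,0,-1,0,0,0,-2,0,0,-1,0,0,0,-2,0,0,-1,0,0,0,-2,0,0,-1,0,0,0,-2,0,0,-1,0,0,0,-2,0,0,-1]'|grep -E "ft"; python3 jg.py|tail -1
python3 -m crank '[0,0,0,-2,0,0,-1,0,0,0,-2,0,0,-1,0,0,0,-2,0,0,-1,0,0,0,-2,0,0,-1,0,0,0,-2,0,0,-1,0,0,0,-2,0,0,-1,0,0,0,-2,0,0,-1]'|grep -E "ft"; python3 jg.py|tail -1
python3 -m crank '[0,0,0,-2,0,0,-1,0,0,0,-2,0,0,-1,0,0,0,-2,0,0,-1,0,0,0,-2,0,0,-1,0,0,0,0,0,0,-1,0,0,0,0,0,0,-1]'|grep -E "ft"; python3 jg.py
```

```text
ft_force: [-0.4, 3.4, 4.6]
jig [ 1.  83.1] z 130.9
ft_force: [-0.3, 4.6, 4.4]
jig [ 1.  69.1] z 130.9
ft_force: [-0.8, 2.8, 4.8]
t 41.97 pos [0.5663 0.1645 0.1309] yaw 0.081 tilt [0.002 0.002] F [-0.8  2.8  4.8] w 0.0243 gf 80.4 j [-0.98  0.45  0.77  1.83 -0.37  1.    0.03]
jig [ 1.  60.6] z 130.9
```

```bash
python3 -m crank '[0,0,0,0,0,-14,-1,0,0,0,-26.5,-1,0,-1,0,0,0,-26.5,0,0,-1,0,0,0,0,0,0,-1,0,0,0,0,0,0,-1]' >/dev/null; python3 jg.py
cat > held.py <<'E'
from h import *
im=wimg();P=cloud(im);W=wpose();Q=(P-W[:3,3])@W[:3,:3]*1e3
m=(abs(Q[...,2]-78)<5)&(abs(Q[...,1])<35)&(abs(Q[...,0])<35);q=Q[m];print("foot z",np.median(q[:,2]).round(1),"x",np.percentile(q[:,0],[1,99]).round(1),"y",np.percentile(q[:,1],[1,99]).round(1))
E
python3 held.py;python3 jg.py|tail -1
```

```text
t 42.38 pos [0.569  0.1084 0.1449] yaw 0.077 tilt [ 0.    -0.001] F [ 0.7  0.9 -2.2] w 0.0247 gf 79.4 j [-0.92  0.42  0.8   1.85 -0.35  1.02  0.11]
jig [-0.9  4.5] z 144.9
foot z 76.0 x [ 1.6 34.4] y [-34.5  23.6]
jig [-0.8  6.1] z 144.6
```

```bash
python3 -m crank '[0,0,0,1.5,1,4,-1,0,0,0,0,0,4,-1,0,0,0,0,0,2,-1,0,0,0,0,0,2,-1,0,0,0,0,0,0,-1,0,0,0,0,0,0,-1]'|grep ft; python3 jg.py |tail -1
python3 -m crank '[0,0,0,0,0,1.5,-1,0,0,0,0,0,0.5,-1,0,0,0,0,0,0,-1,0,0,0,0,0,0,-1]'|grep ft;python3 jg.py |tail -1
```

```text
ft_force: [-1.4, 2.9, 3.0]
jig [0.3 9. ] z 132.3
ft_force: [-2.6, 3.9, 5.8]
jig [0.5 8.7] z 130.5
```

```bash
python3 -m crank '[0,0,0,-2,0,0,-1,0,0,0,-2,0,0,-1,0,0,0,-2,0,0,-1,0,0,0,-2,0,0,-1,0,0,0,-2,0,0,-1,0,0,0,-2,0,0,-1]'|grep -E "ft"; python3 jg.py|tail -1
python3 -m crank '[0,0,0,-2,0,0,-1,0,0,0,-2,0,0,-1,0,0,0,-2,0,0,-1,0,0,0,-2,0,0,-1,0,0,0,-2,0,0,-1,0,0,0,-2,0,0,-1]'|grep -E "ft"; python3 jg.py|tail -1
python3 -m crank '[0,0,0,-2,0,0,-1,0,0,0,-2,0,0,-1,0,0,0,-2,0,0,-1,0,0,0,-2,0,0,-1,0,0,0,-2,0,0,-1,0,0,0,0,0,0,-1,0,0,0,0,0,0,-1]'|grep -E "ft"; python3 jg.py
python3 -m crank '[0,0,0,0,0,-14,-1,0,0,0,-26,-1,0,-1,0,0,0,-26,0,0,-1,0,0,0,0,0,0,-1,0,0,0,0,0,0,-1]' >/dev/null; python3 held.py;python3 held.py; python3 jg.py
```

```text
ft_force: [-0.2, 4.3, 5.0]
jig [ 0.9 -3.3] z 130.8
ft_force: [-0.0, 3.6, 5.0]
jig [  0.9 -15.3] z 130.8
ft_force: [-0.3, 2.3, 5.1]
t 44.85 pos [0.5732 0.0784 0.1308] yaw 0.081 tilt [0.002 0.   ] F [-0.3  2.3  5.1] w 0.0242 gf 80.4 j [-0.86  0.44  0.79  1.86 -0.37  0.99  0.18]
jig [  0.9 -25.7] z 130.8
foot z 76.1 x [ 1.4 15.3] y [-21.7  23.6]
foot z 76.2 x [ 2.2 16. ] y [-21.8  23.5]
t 45.37 pos [0.5756 0.0264 0.1444] yaw 0.081 tilt [-0. -0.] F [ 0.8  0.1 -2.7] w 0.0247 gf 79.4 j [-0.79  0.42  0.82  1.86 -0.35  1.02  0.26]
jig [ -0.9 -77.8] z 144.4
```

```bash
python3 -m crank '[0,0,0,2.5,1,4,-1,0,0,0,0,0,4,-1,0,0,0,0,0,2,-1,0,0,0,0,0,2,-1,0,0,0,0,0,0,-1,0,0,0,0,0,0,-1]'|grep ft; python3 jg.py |tail -1
python3 -m crank '[0,0,0,0,0,1.5,-1,0,0,0,0,0,0.5,-1,0,0,0,0,0,0,-1,0,0,0,0,0,0,-1]'|grep ft;python3 jg.py |tail -1
```

```text
ft_force: [-1.3, 2.5, 2.7]
jig [  0.4 -74.7] z 132.3
ft_force: [-1.5, 3.8, 5.3]
jig [  0.5 -74.9] z 130.5
```

```bash
python3 -m crank '[0,0,0,-1.5,0,0,-1,0,0,0,-1.5,0,0,-1,0,0,0,-1.5,0,0,-1,0,0,0,-1.5,0,0,-1,0,0,0,-1.5,0,0,-1,0,0,0,-1.5,0,0,-1,0,0,0,-1.5,0,0,-1,0,0,0,-1.5,0,0,-1]'|grep -E "ft"; python3 jg.py|tail -1
python3 -m crank '[0,0,0,-1.5,0,0,-1,0,0,0,-1.5,0,0,-1,0,0,0,-1.5,0,0,-1,0,0,0,-1.5,0,0,-1,0,0,0,-1.5,0,0,-1,0,0,0,-1.5,0,0,-1,0,0,0,-1.5,0,0,-1,0,0,0,0,0,0,-1,0,0,0,0,0,0,-1]'|grep -E "ft"; python3 jg.py
```

```text
ft_force: [-0.4, 5.2, 4.9]
jig [  0.9 -86.8] z 130.7
ft_force: [-0.3, 3.6, 4.6]
t 47.62 pos [0.5789 0.0068 0.1307] yaw 0.081 tilt [0.001 0.001] F [-0.3  3.6  4.6] w 0.0249 gf 80.4 j [-0.74  0.44  0.81  1.86 -0.38  1.    0.31]
jig [  0.9 -97.6] z 130.7
```

```bash
python3 -m crank '[0,0,0,0,0,-26,-1,0,0,0,0,0,-40,-1,0,0,0,33.4,-3.6,0,-1,0,0,0,33.4,-3.6,0,-1,0,0,0,33.4,-3.6,0,-1,0,0,0,33.4,-3.6,0,-1,0,0,0,33.4,-3.6,0,-1,0,0,0,33.4,-3.6,0,-1,0,0,0,33.4,-3.6,0,-1,0,0,0,33.4,-3.6,0,-1]' >/dev/null
python3 -m crank '[0,0,0,33.4,-3.6,0,-1,0,0,0,33.4,-3.6,0,-1,0,0,0,33.4,-3.6,0,-1,0,0,0,0,0,0,-1,0,0,0,0,0,35,-1,0,0,0,0,0,35,-1,0,0,0,0,0,20,-1,0,0,0,0,0,0,-1,0,0,0,0,0,0,-1]' >/dev/null
python3 jg.py; python3 held.py
```

```text
t 49.2 pos [0.509  0.3684 0.1053] yaw 0.08 tilt [-0.001 -0.003] F [ 0.7  0.3 -1.6] w 0.0245 gf 79.4 j [-1.22  0.55  0.68  1.75 -0.4   0.99 -0.31]
jig [-39.6 268.5] z 105.3
foot z 77.8 x [ 2.5 16.3] y [-22.8  22.5]
```

```bash
python3 -m crank '[0,0,0,0,0,5,-1,0,0,0,0,0,3,-1,0,0,0,0,0,0,-1]'|grep -E "pos|ft"
python3 -m crank '[0,0,0,0,0,1,-1,0,0,0,0,0,0,-1,0,0,0,0,0,0,-1]'|grep -E "pos|ft"
```

```text
eef_pos: [0.5093, 0.3698, 0.0986]
ft_force: [-0.1, -0.0, -2.0]
eef_pos: [0.5092, 0.3697, 0.0974]
ft_force: [0.4, -1.7, -2.7]
```

```bash
python3 -m crank '[0,0,0,0,0,1,-1,0,0,0,0,0,0,-1,0,0,0,0,0,0,-1]'|grep -E "pos|ft"
python3 -m crank '[0,0,0,0,0,0,-0.1,0,0,0,0,0,0,-0.1,0,0,0,0,0,0,-0.1,0,0,0,0,0,0,-0.1,0,0,0,0,0,-10,-0.1,0,0,0,0,0,-40,-0.1,0,0,0,0,0,-40,0,0,0,0,0,0,-20,1,0,0,0,0,0,0,1,0,0,0,0,0,0,1]'
python3 - <<'E'
from h import *
st();im=wimg("mat2");P=cloud(im)
for z in(.05,.02):
    m=(abs(P[...,2]-z)<.006)&(abs(P[...,0]-.51)<.06)&(abs(P[...,1]-.37)<.06);v,u=np.where(m);zt=np.median(P[m][:,2]);A=np.array([world(im,a,b,zt)[:2] for a,b in zip(u,v)],np.float32)*1000;r=cv2.minAreaRect(A);print(zt.round(4),np.round(r[0],1),np.round(r[1],1),round(r[2],1))
im=get_image("top");cv2.imwrite("pics/topend.png",cv2.resize(im["color"][190:310,150:420],None,fx=2.9,fy=2.9))
for t in["tile_long","tile_medium","tile_short","pin","block","mat","dish","tub","ruler"]:print(t,[(np.round(d["xyz"],3).tolist(),round(d["confidence"],2)) for d in landmark_of(im,t)][:2])
E
```

```text
eef_pos: [0.5093, 0.3697, 0.0966]
ft_force: [-0.7, -0.8, 3.3]
t: 50.83
eef_pos: [0.5098, 0.3699, 0.2083]
eef_rot: [[-0.081, 0.997, 0.002], [0.997, 0.081, 0.003], [0.002, 0.002, -1.0]]
ft_force: [0.4, -0.0, -1.4]
gripper_width: 0.0771
grip_force: 0.0
t 50.83 pos [0.5098 0.3699 0.2083] yaw 0.081 tilt [0.002 0.003] F [ 0.4 -0.  -1.4] w 0.0771 gf 0.0 j [-1.27  0.43  0.74  1.67 -0.31  1.16 -0.37]
0.0504 [510.2 370. ] [25.7 34.3] 4.6
0.0205 [510.2 369.6] [45.8 36.7] 4.6
tile_long [([0.559, 0.189, 0.028], 0.72), ([0.352, -0.126, -0.0], 0.66)]
tile_medium [([0.574, 0.1, 0.027], 0.78)]
tile_short [([0.579, 0.025, 0.026], 0.59), ([0.575, 0.1, 0.029], 0.18)]
pin [([0.539, -0.067, 0.024], 0.54)]
block [([0.51, 0.364, 0.002], 0.51)]
mat [([0.496, 0.367, 0.001], 0.6)]
dish [([0.736, -0.213, 0.003], 0.72)]
tub [([0.761, -0.061, -0.001], 0.95)]
ruler [([0.746, 0.216, -0.001], 0.75)]
```

View pics/topend.png

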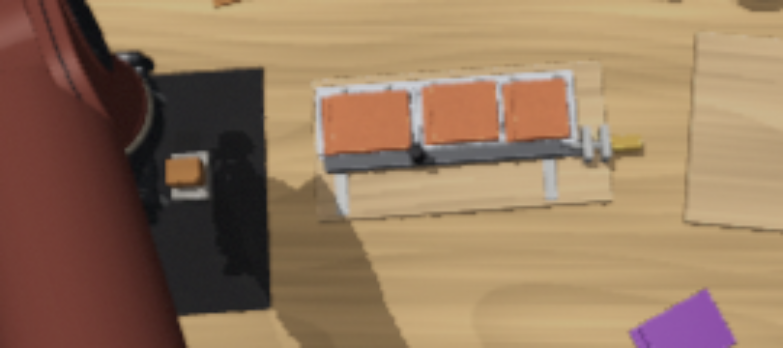

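```bash
python3 -c "
from workcell import *
print(sign_off())"
```

```text
the job is handed in; nothing more can be done
None
```

The job is handed in: the three tiles are locked in the jig with the keeper shut and the pin home, all three were rubbed from longest to shortest at about 7–8 N, the block stands upright on the mat, and the dish, tub and ruler read within about 4 mm of where they started; the hand-in call returned no verdict.

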